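# Put the entry table things back in their homes

### The job

Tidy the entry table by putting each thing in its own home: the torch down in both saddles of its white charging cradle with its lens head in the wide one, the doorstop flat and lengthwise in the birch tray (either way round), the round mirror glass up in the middle of the cork rest, and the car key lying in the blue dish. Set things down rather than dropping them, and leave the plant pot and the pump bottle where they stand.

Things in the scene. Friction and masses are not known exactly. Their poses are not given: they have to be found in the camera images.
- torch: Black torch on its side, 150 mm long, loose, 0.18 kg. Octagonal head 36 mm wide with steel bezel and orange switch (x from 18 to 63 mm), round barrel 27 mm thick (x from -75 to 18), octagonal tail cap 36 mm wide (x from -87 to -75). Origin: on its underside at the balance point, 12 mm from mid-length towards the lens; x along it to the lens, z up. Its axis is 18 mm above the origin.
- doorstop: Orange hard silicone doorstop, a wedge 120 mm long and 45 mm wide, loose, 0.12 kg: heel 30 mm high at its -x end, toe 5 mm high at its +x end, upright sides, ribbed ramp. Origin: centre of its underside; x along its length to the toe, z up. It balances 14 mm from the origin towards the heel, where it is 20 mm high.
- mirror: Round pocket mirror in a steel frame, a disc 60 mm across and 11.5 mm thick lying glass up, loose, 0.09 kg. Origin: centre of its underside; z up, out of the glass.
- car_key: Black car key with steel edge, grey and red buttons, 64 x 34 x 14 mm, loose, 0.06 kg. A small steel key ring lies flat beyond its -x end and reaches 59 mm from the origin. Origin: centre of the key body's underside; x along its length away from the ring, z up.
- torch_cradle: White torch cradle, fixed, 180 x 62 mm, base 8 mm high. Wide saddle for the head at x 38 to 66 mm: gap 42, floor 12, lips 37 mm up. Narrow saddle for the barrel at x -52 to -34: gap 33, floor 16, lips 41 up; between them room for fingers. Tail stop at x -86, 22 high. Origin: middle of underside; x to the wide saddle, z up. Seated torch: origin at x 12, z 12 mm, same x direction.
- doorstop_tray: Pale birch tray for the doorstop, fixed, 162 x 84 mm outside, 150 x 72 mm inside; dark grey felt floor 5 mm above the table, walls 6 mm thick, tops 15 mm above the table. Both long walls have an 80 mm finger opening in the middle. Origin: centre of its underside; x along its length, z up.
- mirror_rest: Round flat rest for the mirror, fixed: brown cork disc 86 mm across, its top 8 mm above the table, in a pale birch ring 100 mm across and 6 mm high. Origin: centre of its underside; z up.
- blue_dish: Round blue ceramic dish, open on top, fixed, 150 mm across the rim, rim 26 mm above the table, flat floor about 110 mm across, 5 mm above the table. Origin: centre of its underside; z up.
- plant_pot: Bystander, loose: green succulent in a terracotta pot, pot 82 mm across, 125 mm high over all. Origin: centre of its underside.
- pump_bottle: Bystander, loose: amber hand soap bottle with a black pump, 56 mm across, 150 mm high. Origin: centre of its underside.

How it is judged:
By the outcome, as a careful person would: the job done as asked, in the order asked, and still so for the second after the job is handed in, with the robot touching nothing.
It also fails if it takes over 104 s, if anything falls off the work surface, if the arm or the gripper's body presses on something with over 40 N, if the wrist force passes 120 N, or if a joint passes its speed limit or range.

### The arm

A 6-joint arm with a two-finger parallel gripper is mounted at the origin on the work surface. World frame = base frame: x ahead of the robot, y to its left, z up, the work surface at z = 0. Lengths are in mm, angles in rad, forces in N, time in s.
With the tool pointing down it reaches from about 250 to 775 mm from the base axis. Payload 4 kg.
Tool frame: the origin (TCP) lies midway between the tips of the shut fingers; the grasp point (between the pads) lies 19 mm behind it (robot.hold_point_z is the distance from the TCP to the grasp point, in mm); z points along the fingers, y is the line along which they close (so a half turn about z gives the same grasp; the last joint's range is limited). The gripper opens to 85 mm and grips with 20 to 120 N. Pads are 22 mm wide; open, the fingers measure 114 mm over their backs; the gripper's body (76 mm by 85 mm) begins 54 mm behind the grasp point. The pads swing forward as they close: fully open they stand 13 mm farther back than shut.
Start: joints at [1.193, 0.087, 1.371, -0, 1.684, -0.103], TCP at [149.253, 529.378, 231.341] pointing down, gripper open.
Joint ranges: [-3.1, 3.1], [-0.76, 2.03], [0.27, 2.55], [-1.08, 4.22], [0.17, 2.65], [-2.57, 2.57]. Speed limits (rad/s): [2.79, 2.79, 3.14, 3.14, 3.14, 3.14].

### API

Orientations are given as a unit quaternion [w, x, y, z].
In Python, from rig import readout, cams, order, robot gives the robot as it stands. The module is installed in compiled form; this text tells all that it offers.
- The arm moves only by the tool send_rows, never from a script. Its argument "targets" is a list of rows, each a list of 7 numbers: the turn, a rotation vector about the tool's x, y, z in rad, then the shift along the tool's x, y, z in mm, then the finger opening in mm, from 0 to 85.4. A call has exactly 5 rows; each row shifts and turns the commanded pose from where the row before left it, along the tool's axes as they then stand; what a row does not reach is not made up. A row lasts 1/10 s, in which the tool goes at most 50 mm and 8.59 degrees, less where a joint would pass 70% of its speed; a pose out of reach is approached as far as the arm can. A call is refused whole if a number of a shift passes 50 or a number of a turn 0.15, either way. A call with a gripper value outside its range is refused whole. The fingers move at their own pace and stop on an object; the grip force is fixed at half the most. Time passes only in rows, so rows that do not move let the fingers close, or fill a call up. It gives the time, the measured TCP pose, the force, the opening and the grip force at its end, in the units of the state.
- readout.read_state(): the state, without advancing time (a new reading comes with each control period).
- cams.capture(name): name is "scene" or "top" or "wrist"; returns a dict with "img" (480x640x3 uint8, red, green, blue), "z_map" (480x640 float32, mm along the optical axis (not along the pixel's ray), 0 where there is no reading), "fx", "fy", "cx", "cy" (pixels), "eye" and "rotation" of the camera in the world. Camera axes: x right, y down, z forward; pixel columns grow to the right and rows downward; lengths in mm; the calibration is good to about 2 mm. The wrist camera is an equidistant fisheye: a pixel r from the principal point sees the ray r / f radians off the axis. A picture is of the moment at which its call begins.
- order.close_job(): hands the job in; it is judged then, once.
Trained networks look in the newest picture that a camera, given by its name, has taken for a name from the list of things; names that differ only in an ending like _2 or _b are one class to them, and where a whole thing is asked for, a point or a joint stands for the part that bears it (a point fixed in the world has none). Each returns a list of dicts, best first, with "conf" (0 to 1); they miss things now and then, are a little off and sometimes report something else, mostly with a low value. They report only what shows in the picture. A call takes as long as a camera call.
- cams.silhouettes(camera, label): "pixels" (480x640 bool, what is visible of it) and "pixel" ([column, row] in pixels, amid what is visible of it).
The state is a dict: "clock": time; "joint_positions": joint angles; "qvel": joint speeds; "joint_efforts": joint torques, N m; "ee_pos": TCP position; "ee_rot": TCP orientation; "contact_force": force on the tool from outside, world axes, zero at the start; "wrist_torque": the same for the moment, N m; "width": opening from 0.0 (shut) to 1.0 (fully open); "gripper_force": force on a finger pad.
Only numpy, scipy, OpenCV 4.12 (cv2) and the standard library are available. Lean on these libraries where they do the work, as an engineer would, in place of code of your own. Each camera call takes 0.05 s, during which the arm holds its last target. There are 200 camera calls.

## Working session

There is one attempt and no reset: what is moved stays moved. The work goes in short steps, Python scripts to look and compute and a tool call to move; the robot and the scene stay as the last step left them, time stands still between calls to the robot, and variables do not carry over. Pictures are saved under pics/ and viewed, at most 14 in all, crops included, and the job is handed in when it is done.

Besides the shell and the picture viewer there is one more tool, called after "Emit:" in YAML: its name, and indented under it one key for each argument. send_rows: Moves the arm, as the interface text tells. Its arguments: {"type":"object","properties":{"targets":{"type":"array"}},"required":["targets"]}

```bash
mkdir -p pics
cat > h.py <<'E'
import numpy as np, cv2
from rig import readout, cams, order, robot
NAMES=["torch","doorstop","mirror","car_key","torch_cradle","doorstop_tray","mirror_rest","blue_dish","plant_pot","pump_bottle"]
def cloud(c,mask):
    v,u=np.nonzero(mask&(c["z_map"]>0)); z=c["z_map"][v,u]
    p=np.stack([(u-c["cx"])/c["fx"]*z,(v-c["cy"])/c["fy"]*z,z],1)
    return p@np.array(c["rotation"]).T+np.array(c["eye"])
def save(c,n): cv2.imwrite("pics/"+n,c["img"][:,:,::-1])
E
python3 - <<'E'
from h import *
for cam in ["top","scene"]:
    c=cams.capture(cam); save(c,cam+"1.png"); print(cam,c["eye"],c["fx"])
    for n in NAMES:
        for s in cams.silhouettes(cam,n)[:2]:
            if s["conf"]<.3: continue
            p=cloud(c,s["pixels"])
            if len(p)<10: continue
            r=cv2.minAreaRect(p[:,:2].astype(np.float32))
            print(n,round(s["conf"],2),s["pixel"],"med",np.median(p,0).round(),"z",np.percentile(p[:,2],[2,98]).round(),"rect",np.round(r[0]),np.round(r[1]),round(r[2],1))
print(readout.read_state())
E
```

```text
top [ 477.85220769   67.81973982 1298.76418179] 527.3155630774827Traceback (most recent call last):
  File "<stdin>", line 7, in <module>
  File "h.py", line 7, in cloud
    return p@np.array(c["rotation"]).T+np.array(c["eye"])
           ~^~~~~~~~~~~~~~~~~~~~~~~~~~
ValueError: matmul: Input operand 1 has a mismatch in its core dimension 0, with gufunc signature (n?,k),(k,m?)->(n?,m?) (size 4 is different from 3)
```

Rotation is a quaternion.

```bash
sed -i 's/np.array(c\["rotation"\]).T/R(c["rotation"]).T/' h.py
cat >> h.py <<'E'
from scipy.spatial.transform import Rotation
def R(q): return Rotation.from_quat(np.roll(q,-1)).as_matrix()
E
python3 - <<'E'
from h import *
for cam in ["top","scene"]:
    c=cams.capture(cam); save(c,cam+"1.png"); print(cam,c["eye"],c["fx"])
    for n in NAMES:
        for s in cams.silhouettes(cam,n)[:2]:
            if s["conf"]<.3: continue
            p=cloud(c,s["pixels"])
            if len(p)<10: continue
            r=cv2.minAreaRect(p[:,:2].astype(np.float32))
            print(n,round(s["conf"],2),s["pixel"],"med",np.median(p,0).round(),"z",np.percentile(p[:,2],[2,98]).round(),"rect",np.round(r[0]),np.round(r[1]),round(r[2],1))
print(readout.read_state())
E
```

```text
top [ 477.85220769   67.81973982 1298.76418179] 527.3155630774827
torch 0.65 [311.2, 274.1] med [451.  80.  28.] z [-1. 37.] rect [453.  76.] [ 37. 158.] 40.2
doorstop 0.73 [227.0, 285.2] med [414. 285.  15.] z [-4. 30.] rect [411. 288.] [ 53. 125.] 74.7
mirror 0.59 [463.2, 294.7] med [ 407. -294.    8.] z [-4. 14.] rect [ 406. -296.] [65. 63.] 62.7
car_key 0.64 [496.5, 219.3] med [ 591. -365.    5.] z [-2. 26.] rect [ 592. -360.] [148. 154.] 79.1
car_key 0.6 [380.5, 273.5] med [452. -96.  11.] z [-4. 17.] rect [ 451. -102.] [90. 38.] 86.0
torch_cradle 0.62 [193.1, 210.3] med [594. 373.   8.] z [ 0. 36.] rect [594. 374.] [180.  64.] 78.7
torch_cradle 0.56 [461.6, 293.1] med [ 407. -293.    8.] z [-3. 14.] rect [ 407. -294.] [63. 59.] 9.9
doorstop_tray 0.63 [389.0, 201.1] med [ 638. -113.    4.] z [-2. 16.] rect [ 638. -112.] [ 87. 163.] 23.7
mirror_rest 0.95 [295.5, 199.1] med [637. 121.   6.] z [-0. 11.] rect [638. 122.] [97. 97.] 1.6
blue_dish 0.85 [496.0, 219.9] med [ 590. -365.    5.] z [-2. 26.] rect [ 593. -361.] [146. 156.] 65.1
plant_pot 0.83 [124.6, 311.1] med [359. 499.  74
[... 1621 characters left out ...]
ray([ 1.19289522e+00,  8.72086340e-02,  1.37068724e+00, -9.72379266e-06,
        1.68357105e+00, -1.03096248e-01]), 'qvel': array([ 1.42411751e-03,  9.32018372e-05, -1.96826239e-04, -3.67536496e-05,
       -4.97646407e-04, -5.00739179e-04]), 'joint_efforts': array([ 1.10559900e-03, -3.51713562e+01, -3.13469946e+01,  8.33424542e-05,
        8.12799112e-05,  6.85176161e-06]), 'ee_pos': array([149.26431489, 529.38990347, 231.34263767]), 'ee_rot': array([1.96658069e-05, 1.36971035e-01, 9.90575051e-01, 5.99060193e-05]), 'contact_force': array([-0.2231671 ,  1.22147334,  0.46697271]), 'wrist_torque': array([ 0.04458957,  0.00282605, -0.01889763]), 'gripper_force': 0.0, 'width': 1.0016095422636024}
```

View pics/top1.png

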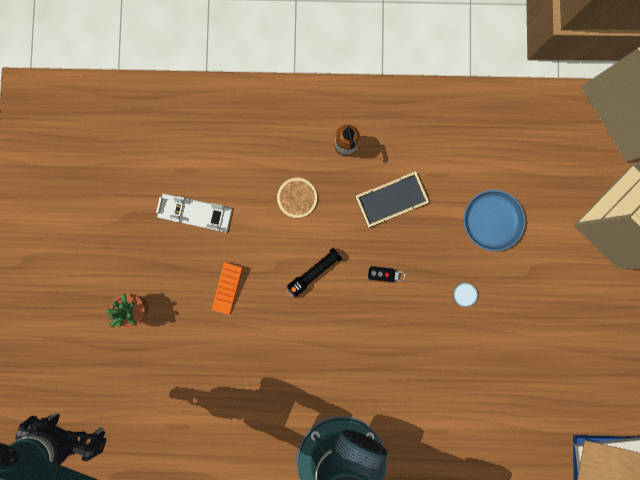

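View pics/scene1.png

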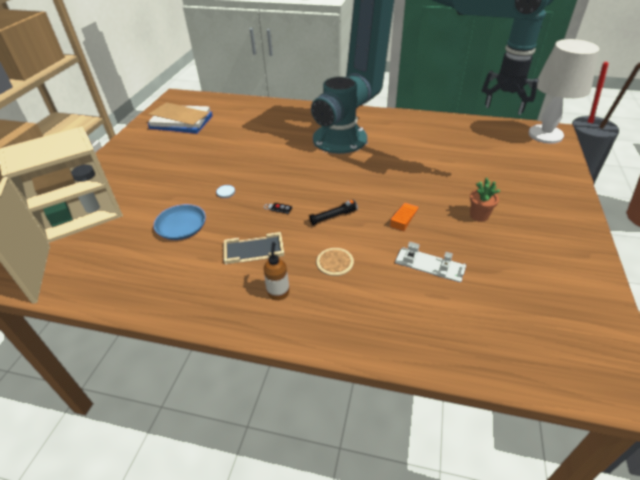

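The top view shows the torch head at lower left (295,288) with its tail at (338,254). The cradle is at (194,213), the doorstop at (227,287), the key at (380,273) with its ring on the right, and the mirror at (465,295). The scene view agrees. The key_car 0.64 hit was really the dish. Next I'll zoom in to check directions.

```bash
cat >> h.py <<'E'
def axes_yaw(p):
    d=p[:,:2]-p[:,:2].mean(0); w,v=np.linalg.eigh(d.T@d); return np.degrees(np.arctan2(v[1,1],v[0,1]))
def pl(x,y,z,yaw=None):
    "target TCP; yaw = world direction (deg) of tool y line, half-turn free"
    s=readout.read_state(); M=R(s["ee_rot"]); p=np.array(s["ee_pos"])
    cur=np.degrees(np.arctan2(M[1,1],M[0,1])); d=0
    if yaw is not None:
        d=(yaw-cur+90)%180-90
    rz=-np.radians(d) # tool z is down
    M2=M@Rotation.from_rotvec([0,0,rz]).as_matrix()
    sh=M.T@(np.array([x,y,z])-p); sh2=M2.T@(np.array([x,y,z])-p)
    tilt=np.degrees(np.arccos(-M[2,2]))
    print("t",round(s["clock"],1),"at",p.round(1),"yaw",cur.round(1),"tilt",tilt.round(2),"j",np.round(s["joint_positions"],2),"turn z rad",rz.round(3),"shift before turn",sh.round(1),"after",sh2.round(1),"w",round(s["width"],3),"F",np.round(s["contact_force"],1),"gf",round(s["gripper_force"],1))
E
python3 - <<'E'
from h import *
c=cams.capture("top")
a=c["img"][180:330,140:420]; b=c["img"][180:320,340:540]
big=lambda i,f:cv2.resize(i,None,fx=f,fy=f,interpolation=cv2.INTER_CUBIC)
A=big(a,2.8); cv2.imwrite("pics/z1.png",A[:,:,::-1])
for n,lo,hi in [("torch",8,50),("doorstop",3,40),("mirror",6,20),("car_key",5,18),("torch_cradle",4,45),("doorstop_tray",-5,20),("mirror_rest",-5,15),("blue_dish",-5,30)]:
    S=[s for s in cams.silhouettes("top",n)]
    if n=="car_key": S=[s for s in S if s["pixel"][0]<430]
    s=S[0]; p=cloud(c,s["pixels"]); p=p[(p[:,2]>lo)&(p[:,2]<hi)]
    r=cv2.minAreaRect(p[:,:2].astype(np.float32)); print(n,"pca",axes_yaw(p).round(1),"mean",p.mean(0).round(1),"rect",np.round(r[0],1),np.round(r[1],1),round(r[2],1))
    if n in("torch","torch_cradle","doorstop","car_key"):
        t=np.radians(axes_yaw(p)); u=(p[:,:2]-np.array(r[0]))@[np.cos(t),np.sin(t)]; w=(p[:,:2]-np.array(r[0]))@[-np.sin(t),np.cos(t)]
        for k in range(-90,90,10):
            m=(u>=k)&(u<k+10)
            if m.sum()>2: print("   u",k,"n",m.sum(),"w",np.percentile(w[m],[2,50,98]).round(),"z",np.percentile(p[m,2],[50,95]).round())
pl(420,90,120,130)
E
```

```text
torch pca 130.2 mean [452.2  78.5  28.9] rect [454.   77.4] [ 34.4 150.4] 40.8
   u -80 n 29 w [-14.   0.  15.] z [33. 36.]
   u -70 n 56 w [-16.   0.  16.] z [30. 36.]
   u -60 n 46 w [-11.   1.  14.] z [28. 32.]
   u -50 n 47 w [-12.   0.  13.] z [27. 33.]
   u -40 n 45 w [-12.   1.  13.] z [28. 32.]
   u -30 n 47 w [-12.   0.  14.] z [28. 32.]
   u -20 n 46 w [-12.   1.  13.] z [28. 31.]
   u -10 n 47 w [-11.   1.  14.] z [27. 32.]
   u 0 n 44 w [-10.   1.  13.] z [28. 32.]
   u 10 n 41 w [-9.  2. 13.] z [28. 32.]
   u 20 n 42 w [-10.   1.  12.] z [27. 33.]
   u 30 n 55 w [-14.  -0.  15.] z [31. 36.]
   u 40 n 58 w [-16.  -0.  16.] z [32. 37.]
   u 50 n 59 w [-16.   0.  17.] z [31. 37.]
   u 60 n 60 w [-16.   2.  17.] z [32. 37.]
   u 70 n 27 w [-15.  -0.  16.] z [32. 36.]
doorstop pca 164.5 mean [413.2 284.9  16.2] rect [410.9 285.8] [ 45.1 120. ] 74.8
   u -60 n 82 w [-21.   1.  21.] z [27. 31.]
   u -50 n 79 w [-22.   0.  22.] z [25. 29.]
   u -40 n 79 w [-22.   1.  22.] z [23. 27.]
   u -30 n 78 w [-22.  -1.  22.] z [21. 25.]
   u -20 n 80 w [-22.   0.  22.] z [19. 24.]
   u -
[... 1471 characters left out ...]
5. 40.]
   u 40 n 78 w [-25.   1.  27.] z [16. 38.]
   u 50 n 58 w [-29.  -1.  28.] z [ 7. 11.]
   u 60 n 73 w [-28.  -2.  28.] z [ 7. 10.]
   u 70 n 67 w [-27.   2.  27.] z [ 8. 11.]
   u 80 n 88 w [-26.   1.  26.] z [15. 23.]
doorstop_tray pca 112.6 mean [ 637.3 -112.3    4.4] rect [ 638.4 -114.1] [ 87.4 168.8] 23.0
mirror_rest pca -135.9 mean [637.2 120.1   5.7] rect [639.4 120.5] [95.5 94.1] 1.2
blue_dish pca -161.4 mean [ 590.6 -364.4    7.6] rect [ 589.3 -359.3] [147.8 149.3] 34.9
t 1.6 at [149.3 529.4 231.3] yaw 74.3 tilt 0.0 j [ 1.19  0.09  1.37 -0.    1.68 -0.1 ] turn z rad -0.973 shift before turn [-379.8 -349.4  111.3] after [  75.  -510.6  111.3] w 0.997 F [-0.2  0.1 -0.7] gf 0.0
```

View pics/z1.png

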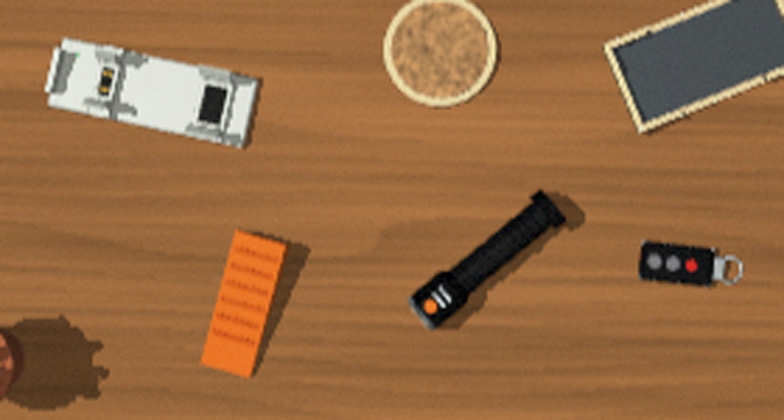

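The picture confirms three headings:
- **Cradle:** the tail stop is at its left end, so its +x points at −100.5°.
- **Torch:** the lens is at lower left, so its +x points at 130°.
- **Doorstop:** the toe is toward larger |y|/smaller x, and the heel is at the top of the picture. I'll check that later from heights.

Next I move above the torch.

Emit:
send_rows:
  targets:
    - [0,0,0.149,0,0,0,85]
    - [0,0,0.149,0,0,0,85]
    - [0,0,0.149,0,0,0,85]
    - [0,0,0.149,0,0,0,85]
    - [0,0,0,-48,-5,10,85]

```text
clock: 2.15
ee_pos: [174.9, 492.4, 222.0]
ee_rot: [-0.001, 0.42, 0.907, 0.002]
contact_force: [2.0, -0.3, 0.4]
width: 0.997
gripper_force: 0.0
```

Emit:
send_rows:
  targets:
    - [0,0,0,-48,-5,10,85]
    - [0,0,0,-48,-5,10,85]
    - [0,0,0,-48,-5,10,85]
    - [0,0,0,-48,-5,10,85]
    - [0,0,0,-48,-5,10,85]

```text
clock: 2.65
ee_pos: [312.6, 288.2, 171.2]
ee_rot: [0.0, 0.422, 0.907, 0.001]
contact_force: [0.9, -1.0, 0.1]
width: 0.998
gripper_force: 0.0
```

Emit:
send_rows:
  targets:
    - [0,0,0,-48,-5,10,85]
    - [0,0,0,-48,-5,10,85]
    - [0,0,0,-48,-5,10,85]
    - [0,0,0,-48,-5,10,85]
    - [0,0,0,-48,-5,10,85]

```text
clock: 3.15
ee_pos: [448.3, 88.3, 121.3]
ee_rot: [0.001, 0.422, 0.907, 0.0]
contact_force: [1.5, 0.9, 0.8]
width: 0.995
gripper_force: 0.0
```

```bash
cat >> h.py <<'E'
def wcloud(c,mask,plane_z=None):
    "wrist fisheye: points from depth, or on plane z if given"
    v,u=np.nonzero(mask&(c["z_map"]>0)); z=c["z_map"][v,u]
    x=(u-c["cx"])/c["fx"]; y=(v-c["cy"])/c["fy"]; r=np.hypot(x,y)+1e-9; k=np.tan(r)/r
    d=np.stack([x*k,y*k,np.ones_like(x)],1)@R(c["rotation"]).T; e=np.array(c["eye"])
    return e+d*z[:,None] if plane_z is None else e+d*((plane_z-e[2])/d[:,2])[:,None]
def rep(p,tag):
    r=cv2.minAreaRect(p[:,:2].astype(np.float32)); print(tag,len(p),"pca",axes_yaw(p).round(1),"mean",p.mean(0).round(1),"rect",np.round(r[0],1),np.round(r[1],1),round(r[2],1),"z",np.percentile(p[:,2],[2,50,98]).round())
E
python3 - <<'E'
from h import *
pl(446,86.5,2,40.2)
c=cams.capture("wrist"); save(c,"w1.png"); print(c["eye"],c["fx"])
for s in cams.silhouettes("wrist","torch")[:2]:
    p=wcloud(c,s["pixels"]); print(s["conf"],s["pixel"]); rep(p,"torch"); rep(p[p[:,2]>8],"torch>8")
E
```

```text
t 3.1 at [448.3  88.3 121.3] yaw 40.1 tilt 0.08 j [ 0.07 -0.07  1.75  0.    1.46 -0.63] turn z rad -0.002 shift before turn [  0.2  -3.  119.3] after [  0.2  -3.  119.3] w 0.995 F [1.5 0.9 0.8] gf 0.0
[400.39320412 144.85009375 264.30628668] 371.64829954431775
0.86 [312.2, 234.7]
torch 9398 pca 130.7 mean [446.9  83.   31. ] rect [452.  76.] [ 37.9 151.8] 41.4 z [21. 31. 38.]
torch>8 9364 pca 130.7 mean [446.9  83.1  31.1] rect [452.5  76.3] [ 35.8 151.6] 40.6 z [22. 31. 38.]
```

View pics/w1.png

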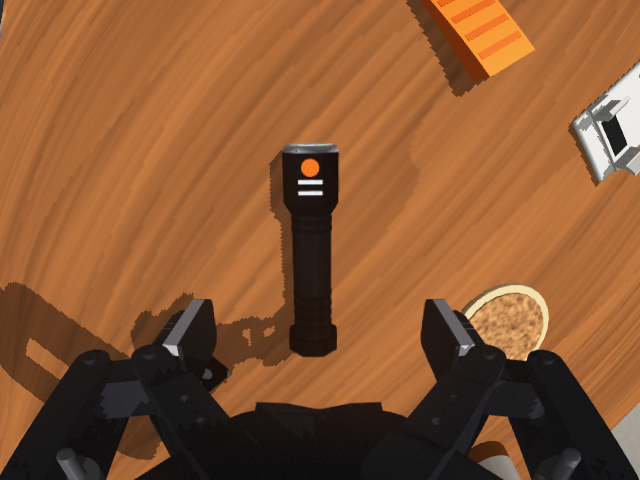

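The wrist view shows the torch lens up at (310,148) and centred between the pads, so I descend.

Emit:
send_rows:
  targets:
    - [0,0,0,0,-2,35,85]
    - [0,0,0,0,-1.5,35,85]
    - [0,0,0,0,-1,30,85]
    - [0,0,0,0,0,5,85]
    - [0,0,0,0,0,0,85]

```text
clock: 3.75
ee_pos: [443.1, 87.7, 15.9]
ee_rot: [-0.001, 0.421, 0.907, -0.0]
contact_force: [-0.0, -0.7, 0.7]
width: 0.998
gripper_force: 0.0
```

Run:
```python
from h import *
pl(444.4,85.3,2,40.6)
```

```text
t 3.8 at [443.1  87.7  15.9] yaw 40.1 tilt 0.12 j [ 0.07  0.02  1.89  0.    1.23 -0.63] turn z rad -0.008 shift before turn [-2.7 -0.5 13.9] after [-2.7 -0.6 13.9] w 0.998 F [-0.  -0.7  0.7] gf 0.0
```

Emit:
send_rows:
  targets:
    - [0,0,-0.008,-2.5,-0.5,8,85]
    - [0,0,0,0,0,5.5,85]
    - [0,0,0,0,0,0,10]
    - [0,0,0,0,0,0,10]
    - [0,0,0,0,0,0,10]

```text
clock: 4.25
ee_pos: [445.5, 85.0, 3.3]
ee_rot: [0.0, 0.418, 0.908, 0.0]
contact_force: [0.3, 0.7, -0.2]
width: 0.508
gripper_force: 0.0
```

Emit:
send_rows:
  targets:
    - [0,0,0,0,0,0,10]
    - [0,0,0,0,0,0,10]
    - [0,0,0,0,0,0,10]
    - [0,0,0,0,0,0,10]
    - [0,0,0,0,0,0,10]

```text
clock: 4.75
ee_pos: [445.6, 85.0, 3.4]
ee_rot: [0.001, 0.418, 0.908, 0.0]
contact_force: [-0.4, -0.2, 5.3]
width: 0.293
gripper_force: 59.4
```

Emit:
send_rows:
  targets:
    - [0,0,0,0,0,0,45]
    - [0,0,0,0,0,0,45]
    - [0,0,0,0,0,2.5,45]
    - [0,0,0,0,0,0,10]
    - [0,0,0,0,0,0,10]

```text
clock: 5.25
ee_pos: [445.1, 85.1, 0.2]
ee_rot: [-0.0, 0.418, 0.908, 0.0]
contact_force: [0.3, -0.3, -1.0]
width: 0.292
gripper_force: 58.9
```

Emit:
send_rows:
  targets:
    - [0,0,0,0,0,0,10]
    - [0,0,0,0,0,0,10]
    - [0,0,0,0,0,0,10]
    - [0,0,0,0,0,0,10]
    - [0,0,0,0,0,0,10]

```text
clock: 5.75
ee_pos: [444.9, 84.9, 0.1]
ee_rot: [-0.0, 0.418, 0.908, -0.0]
contact_force: [0.3, -1.3, -1.0]
width: 0.298
gripper_force: 59.0
```

Emit:
send_rows:
  targets:
    - [0,0,0,0,0,-5,10]
    - [0,0,0,0,0,-20,10]
    - [0,0,0,0,0,-30,10]
    - [0,0,0,0,0,-35,10]
    - [0,0,0,0,0,0,10]

```text
clock: 6.25
ee_pos: [449.0, 85.2, 96.2]
ee_rot: [0.005, 0.418, 0.908, 0.003]
contact_force: [0.3, -0.9, -0.8]
width: 0.291
gripper_force: 59.1
```

Run:
```python
from h import *
pl(592.2,362.1,100,169.5)
```

```text
t 6.2 at [449.   85.2  96.2] yaw 40.6 tilt 0.67 j [ 0.06 -0.06  1.79  0.    1.4  -0.64] turn z rad 0.891 shift before turn [117.2 288.8  -1.9] after [298.3  90.3  -1.9] w 0.291 F [ 0.3 -0.9 -0.8] gf 59.1
```

Emit:
send_rows:
  targets:
    - [0,0,0,10,25,-2,10]
    - [0,0,0,17,41,-2,10]
    - [0,0,0,17,41,-2,10]
    - [0,0,0,17,41,-2,10]
    - [0,0,0,17,41,-2,10]

```text
clock: 6.75
ee_pos: [538.0, 268.5, 99.4]
ee_rot: [-0.0, 0.418, 0.908, -0.001]
contact_force: [0.1, 0.0, -1.3]
width: 0.297
gripper_force: 59.3
```

Emit:
send_rows:
  targets:
    - [0,0,0,17,41,0,10]
    - [0,0,0,14,38,0,10]
    - [0,0,0,8,20,0,10]
    - [0,0,-0.14,0,0,0,10]
    - [0,0,-0.14,0,0,0,10]

```text
clock: 7.25
ee_pos: [587.3, 361.8, 98.3]
ee_rot: [-0.001, 0.284, 0.959, -0.001]
contact_force: [-0.1, -0.4, -1.2]
width: 0.299
gripper_force: 59.5
```

Emit:
send_rows:
  targets:
    - [0,0,-0.14,0,0,0,10]
    - [0,0,-0.14,0,0,0,10]
    - [0,0,-0.14,0,0,0,10]
    - [0,0,-0.14,0,0,0,10]
    - [0,0,-0.14,0,0,0,10]

```text
clock: 7.75
ee_pos: [587.3, 360.9, 98.9]
ee_rot: [-0.001, -0.061, 0.998, -0.0]
contact_force: [-0.4, 0.3, -1.1]
width: 0.297
gripper_force: 59.4
```

Emit:
send_rows:
  targets:
    - [0,0,-0.14,0,0,0,10]
    - [0,0,-0.14,0,0,0,10]
    - [0,0,-0.14,0,0,0,10]
    - [0,0,-0.14,0,0,0,10]
    - [0,0,-0.14,0,0,0,10]

```text
clock: 8.25
ee_pos: [587.3, 360.8, 98.9]
ee_rot: [-0.001, -0.4, 0.917, -0.0]
contact_force: [-0.2, 0.7, -0.9]
width: 0.301
gripper_force: 59.4
```

Emit:
send_rows:
  targets:
    - [0,0,-0.14,0,0,0,10]
    - [0,0,-0.14,0,0,0,10]
    - [0,0,-0.14,0,0,0,10]
    - [0,0,-0.14,0,0,0,10]
    - [0,0,0,0,0,0,10]

```text
clock: 8.75
ee_pos: [587.3, 360.9, 99.0]
ee_rot: [-0.001, -0.635, 0.772, 0.0]
contact_force: [-0.1, -0.1, -1.2]
width: 0.294
gripper_force: 59.4
```

Run:
```python
from h import *
pl(592.2,362.1,60,169.5)
c=cams.capture("wrist"); save(c,"w2.png")
for n in ["torch","torch_cradle"]:
  for s in cams.silhouettes("wrist",n)[:1]:
    p=wcloud(c,s["pixels"]); print(s["conf"],s["pixel"]); rep(p,n)
    if n=="torch_cradle":
        q=p[p[:,2]<45]; rep(q,"cr"); q=q[(q[:,2]>28)]; rep(q,"lips")
```

```text
t 8.8 at [587.3 360.9  99. ] yaw 168.9 tilt 0.12 j [ 0.47  0.45  1.19 -0.    1.51 -2.48] turn z rad -0.011 shift before turn [-2.2 -4.6 39. ] after [-2.2 -4.6 39. ] w 0.294 F [-0.1 -0.1 -1.2] gf 59.4
0.73 [316.8, 257.7]
torch 21842 pca 79.0 mean [582.  332.9 130.8] rect [593.3 346.6] [104.8  50.7] 75.5 z [122. 131. 137.]
0.58 [307.1, 141.1]
torch_cradle 3174 pca -177.8 mean [582.3 297.2  11.2] rect [592.4 337.8] [112.7  63.9] 72.8 z [ 6.  8. 37.]
cr 3154 pca -177.9 mean [582.2 297.2  10.6] rect [592.4 337.8] [112.7  63.9] 72.8 z [ 6.  8. 37.]
lips 265 pca 76.1 mean [610.9 310.6  36. ] rect [611.9 312.5] [28.  6.] 72.2 z [34. 36. 38.]
```

View pics/w2.png

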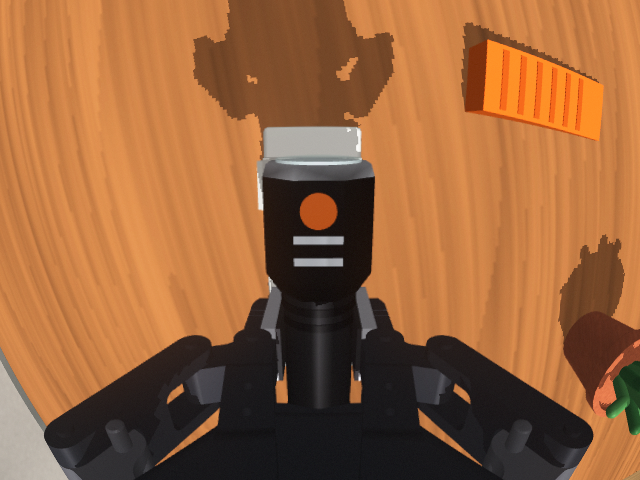

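The wrist view shows the torch held straight (head at column 318). A cradle lip shows only on the left, so the torch needs to go a few mm toward +x, as planned.

Emit:
send_rows:
  targets:
    - [0,0,-0.011,-2,-4.5,10,10]
    - [0,0,0,0,0,20,10]
    - [0,0,0,0,0,15,10]
    - [0,0,0,0,0,0,10]
    - [0,0,0,0,0,0,10]

```text
clock: 9.4
ee_pos: [592.2, 362.0, 54.3]
ee_rot: [-0.001, -0.64, 0.769, 0.0]
contact_force: [0.9, 1.0, -0.8]
width: 0.298
gripper_force: 59.4
```

Run:
```python
from h import *
pl(592.2,362.1,14,169.5)
c=cams.capture("wrist"); save(c,"w3.png")
t=cams.capture("top"); im=cv2.imread("pics/top1.png"); hsv=cv2.cvtColor(im,cv2.COLOR_BGR2HSV)
m=(hsv[:,:,1]<60)&(hsv[:,:,2]>120); m[:,:150]=0;m[:,240:]=0;m[:185]=0;m[240:]=0
m=cv2.morphologyEx(m.astype(np.uint8),cv2.MORPH_CLOSE,np.ones((9,9)))>0
v,u=np.nonzero(m); d=np.stack([(u-t["cx"])/t["fx"],(v-t["cy"])/t["fy"],np.ones(len(u))],1)@R(t["rotation"]).T
e=np.array(t["eye"]); rep(e+d*((8-e[2])/d[:,2])[:,None],"white")
# frame analysis in torch frame (tool yaw) from wrist depth
p=wcloud(c,np.ones((480,640),bool)); s=readout.read_state(); M=R(s["ee_rot"]); o=np.array(s["ee_pos"])
th=np.arctan2(-M[1,0],-M[0,0]) if M[1,0]>0 else np.arctan2(M[1,0],M[0,0]); print("torch head yaw",np.degrees(th))
L=(p[:,:2]-o[:2])@np.array([[np.cos(th),-np.sin(th)],[np.sin(th),np.cos(th)]])
for k in range(15,110,6):
    a=(L[:,0]>k)&(L[:,0]<k+6)&(abs(L[:,1])<60)
    hd=a&(p[:,2]>55)&(abs(L[:,1])<25); lp=a&(p[:,2]>28)&(p[:,2]<42); bs=a&(p[:,2]>5)&(p[:,2]<12)
    f=lambda m,ax:np.percentile(L[m,1],[2,98]).round(1) if m.sum()>3 else "-"
    l=lp&(L[:,1]>0); r=lp&(L[:,1]<0)
    print(k,"head",f(hd,1),np.percentile(p[hd,2],95).round(1) if hd.sum()>3 else "","lip+",f(l,1),"lip-",f(r,1),"base",f(bs,1))
```

```text
t 9.4 at [592.2 362.   54.3] yaw 169.5 tilt 0.11 j [ 0.47  0.49  1.22  0.    1.43 -2.49] turn z rad 0.0 shift before turn [-0.1 -0.  40.3] after [-0.1 -0.  40.3] w 0.298 F [ 0.9  1.  -0.8] gf 59.4
white 1827 pca 79.0 mean [595.5 374.3   8. ] rect [596.3 374.8] [180.8  63.2] 79.1 z [8. 8. 8.]
torch head yaw -100.46430237403034
15 head [-22.   20.4] 157.4 lip+ - lip- - base [-32.9  29. ]
21 head [-18.   16.2] 157.7 lip+ - lip- - base [-32.5  28.9]
27 head [-17.8  16.5] 91.2 lip+ [24.2 29.1] lip- [-32.3 -26.1] base -
33 head [-17.7  16.3] 91.3 lip+ [24.2 28.8] lip- [-32.3 -26. ] base -
39 head [-17.8  16.3] 91.4 lip+ [24.2 28.3] lip- [-32.3 -26.2] base -
45 head [-17.8  16.4] 92.3 lip+ [24.4 28.3] lip- [-32.6 -26.2] base -
51 head [-17.7  16.3] 92.2 lip+ [23.5 28.5] lip- [-32.7 -25.9] base -
57 head [-17.6  16.1] 91.1 lip+ [23.  28.4] lip- [-32.5 -25.1] base [-32.   27.5]
63 head [-16.2  14.9] 89.2 lip+ - lip- - base [-31.8  27.2]
69 head -  lip+ - lip- - base [-31.2  27.1]
75 head -  lip+ - lip- - base [-30.5  26.1]
81 head -  lip+ - lip- - base -
87 head -  lip+ - lip- - base -
93 head -  lip+ - lip- - base -
99 head -  lip+ - lip- - base -
105 head -  lip+ - lip- - base -
```

View pics/w3.png

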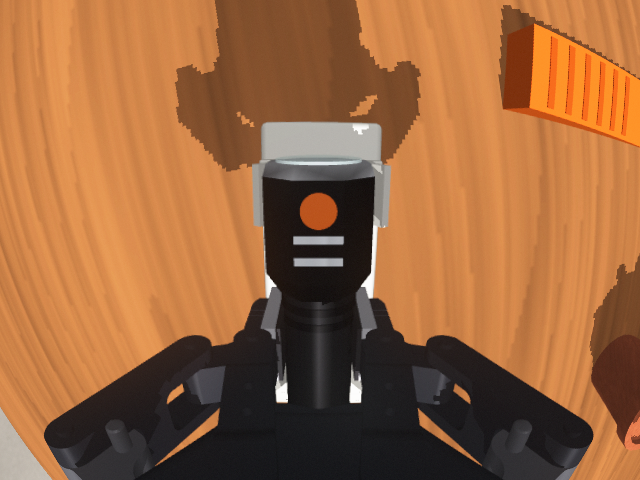

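The torch sits between both lips, at columns 255–262 and 378–388. The cradle is about 1.4 mm off to the −x side. I'll check the lengthwise fit next.

Run:
```python
from h import *
c=cams.capture("wrist")
p=wcloud(c,np.ones((480,640),bool)); s=readout.read_state(); o=np.array(s["ee_pos"]); th=np.radians(-100.46)
L=(p[:,:2]-o[:2])@np.array([[np.cos(th),-np.sin(th)],[np.sin(th),np.cos(th)]]); z=p[:,2]
f=lambda m:(m.sum(),np.percentile(L[m,0],[1,5,95,99]).round(1))
print("lip",f((z>33)&(z<40)&(abs(L[:,1])<35)&(abs(L[:,1])>22)&(L[:,0]>10)&(L[:,0]<100)))
hd=(z>60)&(abs(L[:,1])<20)&(L[:,0]>30)&(L[:,0]<90); print("head",f(hd), np.percentile(z[hd],[2,50,98]))
print("headtop",f(hd&(z>85)))
for k in range(22,64,4):
    m=(abs(L[:,1]+.8)<6)&(L[:,0]>k)&(L[:,0]<k+4)&(z>50); print(k,np.median(z[m]).round(1) if m.sum() else "",end="; ")
print()
b=(z>5)&(z<12)&(abs(L[:,1])<36)&(L[:,0]<100); print("base",f(b))
```

```text
lip (np.int64(1313), array([31.3, 32.6, 58.4, 59.4]))
head (np.int64(12367), array([30.3, 31.9, 63.5, 64.1])) [75.26474789 91.03847399 94.15542262]
headtop (np.int64(10201), array([30.3, 31.8, 62.5, 63.8]))
22 91.4; 26 92.5; 30 92.7; 34 92.6; 38 92.7; 42 92.6; 46 93.6; 50 93.5; 54 92.6; 58 92.1; 62 87.9; 
base (np.int64(5212), array([-95. , -87.1,  76.9,  77.8]))
```

Emit:
send_rows:
  targets:
    - [0,0,0,2,1.4,5,10]
    - [0,0,0,0,0,10,10]
    - [0,0,0,0,0,10,10]
    - [0,0,0,0,0,10,10]
    - [0,0,0,0,0,3,10]

```text
clock: 10.05
ee_pos: [589.5, 359.8, 14.4]
ee_rot: [-0.002, -0.64, 0.769, 0.001]
contact_force: [-0.9, -0.4, -1.9]
width: 0.295
gripper_force: 59.4
```

Emit:
send_rows:
  targets:
    - [0,0,0,0,0,1,10]
    - [0,0,0,0,0,1,10]
    - [0,0,0,0,0,0,10]
    - [0,0,0,0,0,0,10]
    - [0,0,0,0,0,0,10]

```text
clock: 10.55
ee_pos: [591.2, 360.7, 15.9]
ee_rot: [0.001, -0.64, 0.769, -0.0]
contact_force: [-0.0, -0.8, -1.3]
width: 0.298
gripper_force: 59.4
```

Run:
```python
from h import *
pl(592.2,362.1,12,169.5)
```

```text
t 10.6 at [591.2 360.7  15.9] yaw 169.5 tilt 0.06 j [ 0.47  0.52  1.26  0.    1.36 -2.49] turn z rad 0.001 shift before turn [-1.5 -0.8  3.9] after [-1.5 -0.8  3.9] w 0.298 F [-0.  -0.8 -1.3] gf 59.4
```

Emit:
send_rows:
  targets:
    - [0,0,0,0,0,1,10]
    - [0,0,0,0,0,1,10]
    - [0,0,0,0,0,1,10]
    - [0,0,0,0,0,0,10]
    - [0,0,0,0,0,0,10]

```text
clock: 11.05
ee_pos: [590.9, 360.5, 12.3]
ee_rot: [-0.0, -0.64, 0.769, 0.0]
contact_force: [0.3, -0.5, -1.3]
width: 0.296
gripper_force: 59.4
```

Emit:
send_rows:
  targets:
    - [0,0,0,0,0,0.5,10]
    - [0,0,0,0,0,0.5,10]
    - [0,0,0,0,0,0,10]
    - [0,0,0,0,0,0,10]
    - [0,0,0,0,0,0,10]

```text
clock: 11.55
ee_pos: [591.0, 360.7, 12.0]
ee_rot: [0.0, -0.64, 0.769, 0.0]
contact_force: [-2.5, -0.4, 2.8]
width: 0.296
gripper_force: 59.7
```

Contact came at z = 12, as expected, so I release and rise.

Emit:
send_rows:
  targets:
    - [0,0,0,0,0,0,40]
    - [0,0,0,0,0,0,50]
    - [0,0,0,0,0,0,55]
    - [0,0,0,0,0,0,60]
    - [0,0,0,0,0,-5,60]

```text
clock: 12.05
ee_pos: [590.3, 360.2, 15.3]
ee_rot: [-0.001, -0.64, 0.769, 0.0]
contact_force: [0.0, -0.1, 0.1]
width: 0.702
gripper_force: 0.0
```

Emit:
send_rows:
  targets:
    - [0,0,0,0,0,-20,60]
    - [0,0,0,0,0,-35,60]
    - [0,0,0,0,0,-35,60]
    - [0,0,0,0,0,-35,60]
    - [0,0,0,0,0,0,60]

```text
clock: 12.55
ee_pos: [594.1, 362.2, 150.1]
ee_rot: [0.007, -0.64, 0.769, -0.002]
contact_force: [1.2, 0.4, -0.2]
width: 0.705
gripper_force: 0.0
```

Run:
```python
from h import *
c=cams.capture("wrist"); save(c,"w4.png")
for s in cams.silhouettes("wrist","torch")[:1]: rep(wcloud(c,s["pixels"]),"torch")
for a in cams.silhouettes("wrist","doorstop")[:1]: rep(wcloud(c,a["pixels"]),"door")
pl(425,282,100,74.8)
```

```text
torch 8223 pca 79.6 mean [591.8 364.7  42.9] rect [596.4 387.9] [183.3  36.3] 79.7 z [34. 43. 50.]
door 6803 pca 165.0 mean [423.1 283.5  18.9] rect [407.5 283.8] [ 51.6 125.4] 74.9 z [ 5. 20. 30.]
t 12.7 at [590.7 360.4 141.2] yaw 169.5 tilt 0.0 j [ 0.47  0.43  1.12  0.    1.58 -2.49] turn z rad -1.488 shift before turn [107.2 148.7  41.2] after [-139.4  119.2   41.2] w 0.707 F [ 0.8 -0.7 -0.1] gf 0.0
```

View pics/w4.png

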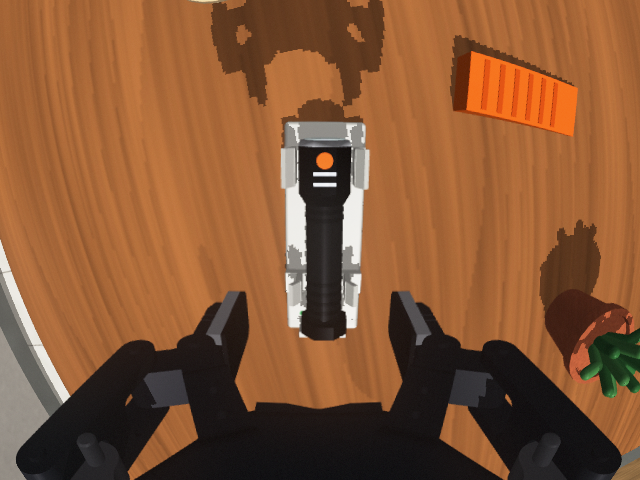

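The torch is seated in both saddles (head at (325,160) between the wide lips, tail at (323,325)). Next is the doorstop.

Emit:
send_rows:
  targets:
    - [0,0,0,16,22,5,85]
    - [0,0,0,27,37,8,85]
    - [0,0,0,27,37,8,85]
    - [0,0,0,27,37,8,85]
    - [0,0,0,10,15,8,85]

```text
clock: 13.2
ee_pos: [420.7, 279.8, 100.8]
ee_rot: [-0.004, -0.64, 0.769, 0.001]
contact_force: [-0.2, 0.3, -0.3]
width: 1.0
gripper_force: 0.0
```

Emit:
send_rows:
  targets:
    - [0,0,0.149,0,0,0,85]
    - [0,0,0.149,0,0,0,85]
    - [0,0,0.149,0,0,0,85]
    - [0,0,0.149,0,0,0,85]
    - [0,0,0.149,0,0,0,85]

```text
clock: 13.7
ee_pos: [424.5, 281.5, 102.0]
ee_rot: [-0.002, -0.313, 0.95, -0.0]
contact_force: [-0.6, -0.8, 0.7]
width: 0.995
gripper_force: 0.0
```

Emit:
send_rows:
  targets:
    - [0,0,0.149,0,0,0,85]
    - [0,0,0.149,0,0,0,85]
    - [0,0,0.149,0,0,0,85]
    - [0,0,0.149,0,0,0,85]
    - [0,0,0.149,0,0,0,85]

```text
clock: 14.2
ee_pos: [424.6, 281.5, 102.0]
ee_rot: [-0.002, 0.054, 0.999, -0.001]
contact_force: [0.6, 0.5, -0.7]
width: 0.996
gripper_force: 0.0
```

Emit:
send_rows:
  targets:
    - [0,0,0.149,0,0,0,85]
    - [0,0,0.014,0,0,0,85]
    - [0,0,0,0,0,0,85]
    - [0,0,0,0,0,0,85]
    - [0,0,0,0,0,0,85]

```text
clock: 14.7
ee_pos: [425.7, 282.1, 104.0]
ee_rot: [-0.0, 0.131, 0.991, -0.0]
contact_force: [0.0, 0.2, -0.1]
width: 0.994
gripper_force: 0.0
```

Run:
```python
from h import *
c=cams.capture("wrist")
for s in cams.silhouettes("wrist","doorstop")[:1]:
    p=wcloud(c,s["pixels"]); rep(p,"d"); 
    th=np.radians(164.8); o=np.array([410.9,285.8]); L=(p[:,:2]-o)@np.array([[np.cos(th),-np.sin(th)],[np.sin(th),np.cos(th)]])
    for k in range(-70,70,10):
        m=(L[:,0]>k)&(L[:,0]<k+10)
        if m.sum()>5: print(k,m.sum(),np.percentile(L[m,1],[2,98]).round(1),np.percentile(p[m,2],[50,95]).round(1))
    print(np.percentile(L[:,0],[.5,99.5]))
pl(424.4,282.1,1,74.8)
```

```text
t 14.8 at [425.9 282.2 104.3] yaw 74.9 tilt 0.0 j [ 0.47  0.06  1.65  0.    1.43 -0.83] turn z rad 0.001 shift before turn [  1.4  -0.5 103.3] after [  1.4  -0.5 103.3] w 0.996 F [0.7 1.1 0.1] gf 0.0
```

Emit:
send_rows:
  targets:
    - [0,0,0,1.4,-0.5,30,85]
    - [0,0,0,0,0,35,85]
    - [0,0,0,0,0,25,85]
    - [0,0,0,0,0,10,85]
    - [0,0,0,0,0,3,85]

```text
clock: 15.3
ee_pos: [423.7, 281.7, 0.2]
ee_rot: [-0.001, 0.132, 0.991, -0.001]
contact_force: [-0.3, -0.2, 0.4]
width: 0.996
gripper_force: 0.0
```

Emit:
send_rows:
  targets:
    - [0,0,0,0,0,0,85]
    - [0,0,0,0,0,0,85]
    - [0,0,0,0,0,0,85]
    - [0,0,0,0,0,0,20]
    - [0,0,0,0,0,0,20]

```text
clock: 15.8
ee_pos: [424.8, 282.3, 2.0]
ee_rot: [0.001, 0.132, 0.991, 0.0]
contact_force: [0.0, 0.1, 0.1]
width: 0.686
gripper_force: 0.0
```

Emit:
send_rows:
  targets:
    - [0,0,0,0,0,0,20]
    - [0,0,0,0,0,0,20]
    - [0,0,0,0,0,0,20]
    - [0,0,0,0,0,0,20]
    - [0,0,0,0,0,0,20]

```text
clock: 16.3
ee_pos: [425.0, 282.4, 2.0]
ee_rot: [0.001, 0.132, 0.991, 0.0]
contact_force: [-1.0, 0.3, 6.0]
width: 0.513
gripper_force: 64.5
```

Emit:
send_rows:
  targets:
    - [0,0,0,0,0,-5,20]
    - [0,0,0,0,0,-20,20]
    - [0,0,0,0,0,-35,20]
    - [0,0,0,0,0,-30,20]
    - [0,0,0,0,0,0,20]

```text
clock: 16.8
ee_pos: [426.8, 283.3, 95.7]
ee_rot: [0.003, 0.132, 0.991, 0.002]
contact_force: [1.1, 1.0, -0.9]
width: 0.511
gripper_force: 64.0
```

Emit:
send_rows:
  targets:
    - [0,0,0.149,0,0,0,20]
    - [0,0,0.149,0,0,0,20]
    - [0,0,0.149,0,0,0,20]
    - [0,0,0.149,0,0,0,20]
    - [0,0,0.149,0,0,0,20]

```text
clock: 17.3
ee_pos: [423.0, 281.3, 89.0]
ee_rot: [-0.001, 0.486, 0.874, -0.002]
contact_force: [0.0, 0.3, -1.4]
width: 0.509
gripper_force: 63.9
```

Emit:
send_rows:
  targets:
    - [0,0,0.149,0,0,0,20]
    - [0,0,0,0,0,0,20]
    - [0,0,0,0,0,0,20]
    - [0,0,0,0,0,0,20]
    - [0,0,0,0,0,0,20]

```text
clock: 17.8
ee_pos: [424.2, 282.0, 91.0]
ee_rot: [-0.0, 0.547, 0.837, -0.0]
contact_force: [0.0, -0.3, -1.1]
width: 0.51
gripper_force: 63.9
```

Run:
```python
from h import *
pl(643.5,-125.6,90,23.3)
```

```text
t 17.8 at [424.2 282.   91. ] yaw 23.7 tilt 0.03 j [0.48 0.07 1.67 0.   1.4  0.06] turn z rad 0.007 shift before turn [-461.3   37.1    0.9] after [-461.1   40.2    0.9] w 0.51 F [ 0.  -0.3 -1.1] gf 63.9
```

Emit:
send_rows:
  targets:
    - [0,0,0.007,-25,2,0,20]
    - [0,0,0,-45,4,0,20]
    - [0,0,0,-45,4,0,20]
    - [0,0,0,-45,4,0,20]
    - [0,0,0,-45,4,0,20]

```text
clock: 18.3
ee_pos: [522.6, 99.4, 91.5]
ee_rot: [0.0, 0.55, 0.835, 0.0]
contact_force: [0.2, 0.8, -1.1]
width: 0.512
gripper_force: 63.9
```

Emit:
send_rows:
  targets:
    - [0,0,0,-45,4,0,20]
    - [0,0,0,-45,4,0,20]
    - [0,0,0,-45,4,0,20]
    - [0,0,0,-45,4,0,20]
    - [0,0,0,-45,4,0,20]

```text
clock: 18.8
ee_pos: [629.6, -99.9, 91.2]
ee_rot: [0.0, 0.55, 0.835, 0.0]
contact_force: [1.6, 0.4, -1.2]
width: 0.51
gripper_force: 63.9
```

Emit:
send_rows:
  targets:
    - [0,0,0,-25,2,0,20]
    - [0,0,0,-6,0,0,20]
    - [0,0,0,0,0,0,20]
    - [0,0,0,0,0,0,20]
    - [0,0,0,0,0,0,20]

```text
clock: 19.3
ee_pos: [642.5, -124.2, 91.4]
ee_rot: [-0.0, 0.55, 0.835, 0.0]
contact_force: [0.3, 0.3, -1.0]
width: 0.511
gripper_force: 63.8
```

Run:
```python
from h import *
pl(643.5,-125.6,7,23.3)
c=cams.capture("wrist"); save(c,"w5.png")
for n in ["doorstop","doorstop_tray"]:
  for s in cams.silhouettes("wrist",n)[:1]:
    p=wcloud(c,s["pixels"]); print(s["conf"],s["pixel"]); rep(p,n)
    if n=="doorstop_tray": rep(p[p[:,2]>11],"walls"); rep(p[p[:,2]<8],"low")
```

```text
t 19.3 at [ 642.5 -124.2   91.4] yaw 23.3 tilt 0.04 j [-0.28  0.38  1.3   0.    1.46 -0.68] turn z rad 0.0 shift before turn [-1.8  0.3 84.4] after [-1.7  0.3 84.4] w 0.511 F [ 0.3  0.3 -1. ] gf 63.8
0.88 [316.7, 257.9]
doorstop 32588 pca 113.4 mean [ 633.  -101.9  105.5] rect [ 634.7 -106.1] [ 45.5 111.2] 23.3 z [ 95. 105. 117.]
0.56 [301.1, 112.4]
doorstop_tray 6108 pca 57.1 mean [608.8 -60.6  10.4] rect [627.4 -93.9] [ 87.9 124.5] 24.1 z [ 3.  6. 17.]
walls 2681 pca -153.5 mean [607.6 -51.   17. ] rect [628.3 -94.3] [ 84.6 122. ] 23.3 z [13. 15. 94.]
low 3274 pca 75.7 mean [610.2 -68.4   5.1] rect [627.2 -93. ] [ 87.4 123.1] 24.9 z [3. 5. 7.]
```

View pics/w5.png

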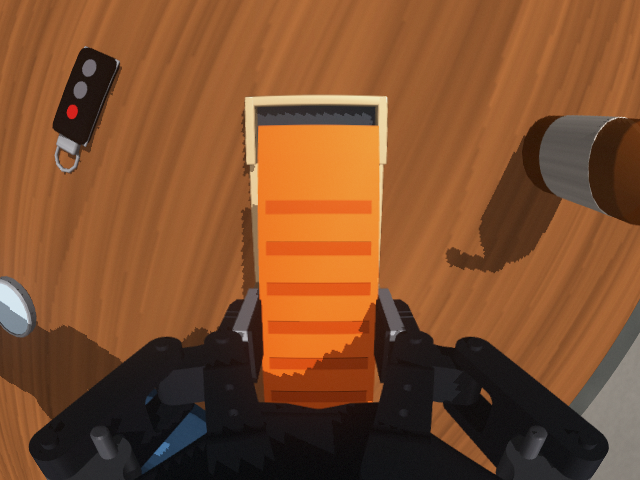

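The doorstop is over the tray, heading 113.4° against the tray's 113.3°. I lower it.

Emit:
send_rows:
  targets:
    - [0,0,0,-1.5,-1,25,20]
    - [0,0,0,0,0,30,20]
    - [0,0,0,0,0,20,20]
    - [0,0,0,0,0,5,20]
    - [0,0,0,0,0,0,20]

```text
clock: 19.95
ee_pos: [642.0, -126.9, 10.4]
ee_rot: [-0.001, 0.55, 0.835, -0.0]
contact_force: [0.7, 0.2, -1.5]
width: 0.513
gripper_force: 63.9
```

Emit:
send_rows:
  targets:
    - [0,0,0,0,0,0,20]
    - [0,0,0,0,0,1,20]
    - [0,0,0,0,0,1,20]
    - [0,0,0,0,0,0,20]
    - [0,0,0,0,0,0,20]

```text
clock: 20.45
ee_pos: [642.8, -127.6, 9.7]
ee_rot: [0.0, 0.55, 0.835, 0.0]
contact_force: [0.3, 0.6, -0.5]
width: 0.51
gripper_force: 63.9
```

Emit:
send_rows:
  targets:
    - [0,0,0,0,0,1,20]
    - [0,0,0,0,0,0.5,20]
    - [0,0,0,0,0,0.5,20]
    - [0,0,0,0,0,0,20]
    - [0,0,0,0,0,0,20]

```text
clock: 20.95
ee_pos: [642.7, -127.6, 7.3]
ee_rot: [-0.0, 0.55, 0.835, 0.0]
contact_force: [-0.4, -0.3, -1.9]
width: 0.511
gripper_force: 64.0
```

Emit:
send_rows:
  targets:
    - [0,0,0,0,0,0.5,20]
    - [0,0,0,0,0,0.3,20]
    - [0,0,0,0,0,0,20]
    - [0,0,0,0,0,0,20]
    - [0,0,0,0,0,0,20]

```text
clock: 21.45
ee_pos: [642.7, -127.6, 7.0]
ee_rot: [0.0, 0.55, 0.835, 0.0]
contact_force: [-1.9, -0.3, 3.7]
width: 0.509
gripper_force: 64.3
```

Emit:
send_rows:
  targets:
    - [0,0,0,0,0,0,55]
    - [0,0,0,0,0,0,62]
    - [0,0,0,0,0,0,62]
    - [0,0,0,0,0,-5,62]
    - [0,0,0,0,0,-20,62]

```text
clock: 21.95
ee_pos: [640.6, -127.0, 28.8]
ee_rot: [-0.003, 0.55, 0.835, -0.001]
contact_force: [-0.6, -0.1, -0.0]
width: 0.724
gripper_force: 0.0
```

Emit:
send_rows:
  targets:
    - [0,0,0,0,0,-35,62]
    - [0,0,0,0,0,-35,62]
    - [0,0,0,0,0,0,62]
    - [0,0,0,0,0,0,62]
    - [0,0,0,0,0,0,62]

```text
clock: 22.45
ee_pos: [641.9, -127.3, 100.3]
ee_rot: [-0.001, 0.55, 0.835, -0.0]
contact_force: [0.4, -0.8, 0.2]
width: 0.726
gripper_force: 0.0
```

Run:
```python
from h import *
pl(407.1,-293.8,100,23.3)
c=cams.capture("wrist"); save(c,"w6.png"); s=readout.read_state(); M=R(s["ee_rot"]); o=np.array(s["ee_pos"])
p=wcloud(c,np.ones((480,640),bool)); T=(p-o)@M
m=(abs(T[:,0])<25)&(T[:,2]>-60)&(T[:,2]<30)&(abs(T[:,1])>25)&(abs(T[:,1])<60)
print(s["width"],m.sum(),np.percentile(T[m,2],[50,95,99,100]).round(1))
for k in range(-40,10,4):
    q=m&(T[:,2]>k)&(T[:,2]<k+4)
    if q.sum()>5: print(k,q.sum(),np.percentile(abs(T[q,1]),[2,50]).round(1),np.percentile(T[q,0],[2,98]).round(1))
for n in ["doorstop","doorstop_tray"]:
  for s in cams.silhouettes("wrist",n)[:1]:
    p=wcloud(c,s["pixels"]); print(s["conf"],s["pixel"]); rep(p,n)
```

```text
t 22.4 at [ 641.9 -127.3  100.3] yaw 23.2 tilt 0.12 j [-0.28  0.37  1.29  0.    1.48 -0.69] turn z rad -0.002 shift before turn [ -60.5 -281.4    0.7] after [ -60.  -281.5    0.7] w 0.726 F [ 0.4 -0.8  0.2] gf 0.0
0.7217966211507878 9824 [-44.  -14.1  -9.2  -6. ]
-40 616 [30.4 31.4] [-10.2  11.4]
-36 652 [30.4 31.6] [-10.   11.3]
-32 594 [30.5 31.7] [-10.1  11.3]
-28 550 [30.5 31.7] [-9.9 11.3]
-24 550 [30.4 31.6] [-10.2  11.2]
-20 481 [30.4 31.9] [-9.9 11.1]
-16 423 [30.4 31.5] [-10.3  11.3]
-12 246 [30.4 31.2] [-9.9 11. ]
-8 51 [30.5 31. ] [-5.9  8.5]
0.91 [319.4, 222.8]
doorstop 14132 pca 113.5 mean [ 636.7 -113.    22.7] rect [ 639.7 -120.3] [ 50.3 135.4] 24.0 z [11. 23. 35.]
0.65 [278.7, 179.1]
doorstop_tray 15933 pca 113.3 mean [630.5 -99.5   8. ] rect [ 638.7 -116.3] [ 87.7 170.7] 23.7 z [ 4.  6. 16.]
```

View pics/w6.png

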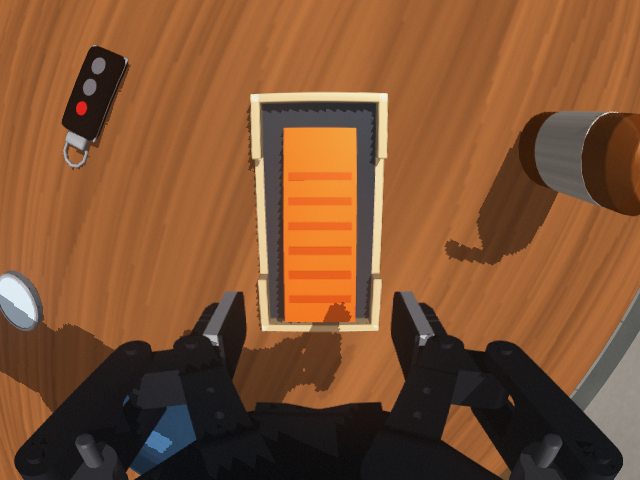

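The doorstop lies flat in the tray (orange at (318,225) inside the rim). The fingertip is 7 mm above the TCP at 61 mm opening, so the mirror grasp needs TCP z of about −4.5.

Emit:
send_rows:
  targets:
    - [0,0,0,-5,-22,0,82]
    - [0,0,0,-9,-41,0,82]
    - [0,0,0,-9,-41,0,82]
    - [0,0,0,-9,-41,0,82]
    - [0,0,0,-9,-41,0,82]

```text
clock: 23.1
ee_pos: [486.0, -238.9, 100.3]
ee_rot: [-0.001, 0.55, 0.835, -0.0]
contact_force: [1.0, -0.5, 1.0]
width: 0.962
gripper_force: 0.0
```

Emit:
send_rows:
  targets:
    - [0,0,0,-9,-41,0,82]
    - [0,0,0,-7,-35,0,82]
    - [0,0,0,-4,-20,0,82]
    - [0,0,0,0,0,0,82]
    - [0,0,0,0,0,0,82]

```text
clock: 23.6
ee_pos: [407.4, -294.5, 100.9]
ee_rot: [-0.0, 0.551, 0.835, 0.0]
contact_force: [0.9, -0.0, -0.0]
width: 0.959
gripper_force: 0.0
```

Run:
```python
from h import *
c=cams.capture("wrist")
for s in cams.silhouettes("wrist","mirror")[:2]:
    p=wcloud(c,s["pixels"]); print(s["conf"],s["pixel"]); rep(p,"mir"); rep(wcloud(c,s["pixels"],11.5),"plane")
t=cams.capture("top")
for n in ["mirror","doorstop","torch"]:
  for s in cams.silhouettes("top",n)[:2]:
    p=cloud(t,s["pixels"]); print(s["conf"],s["pixel"]); rep(p,n)
    if n=="doorstop": rep(p[p[:,2]>29],"heel"); rep(p[p[:,2]<14],"toe")
pl(407.1,-293.8,-4.5,23.3)
```

```text
0.77 [316.3, 237.8]
mir 6200 pca 112.0 mean [ 405.4 -293.    10.8] rect [ 405.3 -295.1] [60.7 60.7] 31.1 z [ 7. 11. 13.]
plane 6200 pca 112.7 mean [ 405.3 -292.8   11.5] rect [ 405.6 -293.5] [58.2 59.9] 23.2 z [12. 12. 12.]
0.88 [460.3, 293.7]
mirror 468 pca -142.9 mean [ 407.2 -292.     8.2] rect [ 407.9 -293.1] [57.1 57. ] 72.7 z [ 2.  8. 13.]
0.24 [393.0, 211.2]
mirror 1308 pca 114.7 mean [ 635.  -111.     5.6] rect [ 638.7 -114.8] [ 86.6 168.4] 23.8 z [-3.  4. 17.]
0.74 [391.6, 197.8]
doorstop 954 pca 114.2 mean [ 638.1 -113.8   20.4] rect [ 638.9 -112.8] [ 48.3 119.9] 23.7 z [ 4. 21. 34.]
heel 167 pca -161.8 mean [ 655.7 -154.8   31.9] rect [ 652.5 -148.9] [44.6 43.8] 27.9 z [29. 31. 36.]
toe 231 pca 129.1 mean [622.2 -78.4   9.7] rect [ 637.4 -109.1] [ 48.3 111.8] 23.5 z [ 1. 10. 14.]
0.72 [295.9, 197.0]
doorstop 1237 pca 159.1 mean [636.6 121.1   5.7] rect [636.7 120.9] [96.2 96.8] 66.3 z [-0.  6. 11.]h.py:12: RuntimeWarning: Mean of empty slice.
  d=p[:,:2]-p[:,:2].mean(0); w,v=np.linalg.eigh(d.T@d); return np.degrees(np.arctan2(v[1,1],v[0,1]))
  ret = um.true_divide(
h.py:31: RuntimeWarning: Mean of empty slice.
  r=cv2.minAreaRect(p[:,:2].astype(np.float32)); print(tag,len(p),"pca",axes_yaw(p).round(1),"mean",p.mean(0).round(1),"rect",np.round(r[0],1),np.round(r[1],1),round(r[2],1),"z",np.percentile(p[:,2],[2,50,98]).round())
Traceback (most recent call last):
  File "h.py", line 31, in rep
    r=cv2.minAreaRect(p[:,:2].astype(np.float32)); print(tag,len(p),"pca",axes_yaw(p).round(1),"mean",p.mean(0).round(1),"rect",np.round(r[0],1),np.round(r[1],1),round(r[2],1),"z",np.percentile(p[:,2],[2,50,98]).round())
                                                                                                                                                                                    ~~~~~~~~~~~~~^^^^^^^^^^^^^^^^^^
IndexError: index -1 is out of bounds for axis 0 with size 0
```

The mirror is at about (406.5, −293.3) and the doorstop is centred in the tray. I descend on the mirror.

Emit:
send_rows:
  targets:
    - [0,0,0,1,-0.5,25,82]
    - [0,0,0,0,0,35,82]
    - [0,0,0,0,0,30,82]
    - [0,0,0,0,0,10,82]
    - [0,0,0,0,0,0,82]

```text
clock: 24.35
ee_pos: [406.0, -292.7, -0.2]
ee_rot: [-0.002, 0.55, 0.835, 0.0]
contact_force: [-1.0, -0.1, 0.1]
width: 0.959
gripper_force: 0.0
```

Emit:
send_rows:
  targets:
    - [0,0,0,0,0,3,82]
    - [0,0,0,0,0,2,82]
    - [0,0,0,0,0,0,82]
    - [0,0,0,0,0,0,82]
    - [0,0,0,0,0,0,82]

```text
clock: 24.85
ee_pos: [407.0, -294.3, -2.9]
ee_rot: [0.001, 0.55, 0.835, -0.0]
contact_force: [0.6, 0.5, -0.5]
width: 0.958
gripper_force: 0.0
```

Emit:
send_rows:
  targets:
    - [0,0,0,0.5,0,1.3,82]
    - [0,0,0,0,0,0,70]
    - [0,0,0,0,0,0,64]
    - [0,0,0,0,0,0,58]
    - [0,0,0,0,0,0,45]

```text
clock: 25.35
ee_pos: [406.7, -293.8, -4.2]
ee_rot: [0.0, 0.55, 0.835, -0.0]
contact_force: [-0.6, 1.3, 4.3]
width: 0.676
gripper_force: 64.0
```

Emit:
send_rows:
  targets:
    - [0,0,0,0,0,0,40]
    - [0,0,0,0,0,0,40]
    - [0,0,0,0,0,0,40]
    - [0,0,0,0,0,0,40]
    - [0,0,0,0,0,0,40]

```text
clock: 25.85
ee_pos: [406.7, -293.8, -4.2]
ee_rot: [0.0, 0.55, 0.835, -0.0]
contact_force: [-1.2, 1.9, 5.6]
width: 0.672
gripper_force: 64.1
```

Emit:
send_rows:
  targets:
    - [0,0,0,0,0,-3,40]
    - [0,0,0,0,0,-15,40]
    - [0,0,0,0,0,-30,40]
    - [0,0,0,0,0,-35,40]
    - [0,0,0,0,0,0,40]

```text
clock: 26.35
ee_pos: [409.2, -296.0, 83.2]
ee_rot: [0.005, 0.55, 0.835, -0.001]
contact_force: [0.7, -0.3, -1.8]
width: 0.677
gripper_force: 64.2
```

Run:
```python
from h import *
pl(637.8,121,90,23.3)
```

```text
t 26.4 at [ 409.2 -296.    83.2] yaw 23.2 tilt 0.6 j [-0.74  0.06  1.7   0.    1.37 -1.14] turn z rad -0.002 shift before turn [293.1 374.4  -7.8] after [292.5 374.9  -7.8] w 0.677 F [ 0.7 -0.3 -1.8] gf 64.2
```

Emit:
send_rows:
  targets:
    - [0,0,0,14,18,-2,40]
    - [0,0,0,27,34,-2,40]
    - [0,0,0,27,34,-2,40]
    - [0,0,0,27,34,0,40]
    - [0,0,0,27,34,0,40]

```text
clock: 26.85
ee_pos: [499.8, -119.0, 82.8]
ee_rot: [-0.001, 0.551, 0.835, -0.0]
contact_force: [0.2, -0.6, -0.5]
width: 0.675
gripper_force: 64.2
```

Emit:
send_rows:
  targets:
    - [0,0,0,27,34,0,40]
    - [0,0,0,27,34,0,40]
    - [0,0,0,27,34,0,40]
    - [0,0,0,27,34,0,40]
    - [0,0,0,27,34,0,40]

```text
clock: 27.35
ee_pos: [602.8, 72.0, 82.4]
ee_rot: [-0.001, 0.55, 0.835, -0.001]
contact_force: [0.7, -0.3, -0.8]
width: 0.679
gripper_force: 64.2
```

Emit:
send_rows:
  targets:
    - [0,0,0,22,30,0,40]
    - [0,0,0,10,14,0,40]
    - [0,0,0,0,0,0,40]
    - [0,0,0,0,0,0,40]
    - [0,0,0,0,0,0,40]

```text
clock: 27.85
ee_pos: [630.0, 116.0, 83.2]
ee_rot: [-0.001, 0.551, 0.835, -0.001]
contact_force: [0.5, -0.2, -0.6]
width: 0.674
gripper_force: 64.3
```

Run:
```python
from h import *
pl(637.8,121,4,23.3)
c=cams.capture("wrist"); save(c,"w7.png")
for n in ["mirror","mirror_rest"]:
  for s in cams.silhouettes("wrist",n)[:2]:
    p=wcloud(c,s["pixels"]); print(n,s["conf"],s["pixel"]); rep(p,n)
    q=p[p[:,2]<25]
    if len(q)>50:
      # circle fit of outer boundary (ring 100 mm)
      x=q[:,:2]; h=cv2.convexHull(x.astype(np.float32))[:,0]
      A=np.c_[2*h,np.ones(len(h))]; s_=np.linalg.lstsq(A,(h**2).sum(1),rcond=None)[0]; print("circ",s_[:2].round(1),np.sqrt(s_[2]+s_[:2]@s_[:2]).round(1))
```

```text
t 27.9 at [630.  116.   83.2] yaw 23.1 tilt 0.12 j [ 0.09  0.36  1.35 -0.    1.44 -0.31] turn z rad -0.003 shift before turn [ 1.5  9.3 79.2] after [ 1.5  9.3 79.2] w 0.674 F [ 0.5 -0.2 -0.6] gf 64.3
mirror 0.79 [316.3, 314.5]
mirror 15778 pca 119.5 mean [629.2 118.4  97.5] rect [642.4  77.7] [ 98.1 138.3] 28.9 z [ 92.  98. 100.]
circ [651.1  66.1] 54.8
mirror_rest 0.56 [339.1, 219.3]
mirror_rest 12346 pca -165.9 mean [631.5 137.3   7.9] rect [634.3 133.3] [101.2  74.9] 14.7 z [ 5.  8. 10.]
circ [637.1 121. ] 50.3
```

View pics/w7.png

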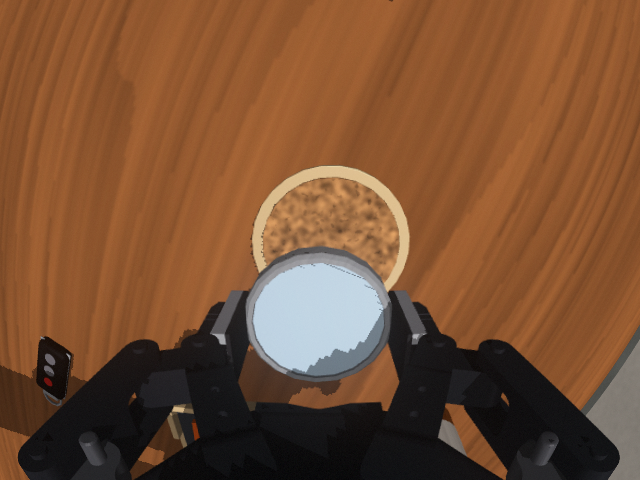

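The mirror is held level and ends about 8.5 mm short along tool y of the rest's fitted centre (637.1, 121.0), radius 50.3. I correct that and lower.

Emit:
send_rows:
  targets:
    - [0,0,0,0,4.5,15,40]
    - [0,0,0,0,4,25,40]
    - [0,0,0,0,0,25,40]
    - [0,0,0,0,0,8,40]
    - [0,0,0,0,0,0,40]

```text
clock: 28.5
ee_pos: [636.8, 120.0, 8.4]
ee_rot: [-0.002, 0.551, 0.835, -0.002]
contact_force: [0.3, 0.2, -0.7]
width: 0.677
gripper_force: 64.4
```

Emit:
send_rows:
  targets:
    - [0,0,0,0,0,0,40]
    - [0,0,0,0,0,0,40]
    - [0,0,0,0,0,0,40]
    - [0,0,0,0,0,0,40]
    - [0,0,0,0,0,0,40]

```text
clock: 29.0
ee_pos: [639.0, 120.5, 11.9]
ee_rot: [0.0, 0.55, 0.835, 0.0]
contact_force: [1.2, 0.5, -1.0]
width: 0.676
gripper_force: 64.4
```

Run:
```python
from h import *
pl(637.9,119.2,3.8,23.3)
```

```text
t 29.0 at [639.  120.5  11.9] yaw 23.2 tilt 0.07 j [ 0.1   0.43  1.39  0.    1.32 -0.31] turn z rad -0.002 shift before turn [-0.8 -1.5  8.1] after [-0.8 -1.5  8.1] w 0.676 F [ 1.2  0.5 -1. ] gf 64.4
```

Emit:
send_rows:
  targets:
    - [0,0,0,-0.8,-1.5,3,40]
    - [0,0,0,0,0,2,40]
    - [0,0,0,0,0,1,40]
    - [0,0,0,0,0,0.8,40]
    - [0,0,0,0,0,0,40]

```text
clock: 29.5
ee_pos: [637.5, 119.1, 4.2]
ee_rot: [-0.0, 0.55, 0.835, -0.0]
contact_force: [0.1, -0.0, -1.0]
width: 0.674
gripper_force: 64.4
```

Emit:
send_rows:
  targets:
    - [0,0,0,0,0,0.5,40]
    - [0,0,0,0,0,0.5,40]
    - [0,0,0,0,0,0,40]
    - [0,0,0,0,0,0,40]
    - [0,0,0,0,0,0,40]

```text
clock: 30.0
ee_pos: [637.7, 119.1, 3.9]
ee_rot: [0.0, 0.55, 0.835, 0.0]
contact_force: [-1.6, -0.2, 2.1]
width: 0.672
gripper_force: 64.6
```

Emit:
send_rows:
  targets:
    - [0,0,0,0,0,0,64]
    - [0,0,0,0,0,0,70]
    - [0,0,0,0,0,0,76]
    - [0,0,0,0,0,0,76]
    - [0,0,0,0,0,-5,76]

```text
clock: 30.5
ee_pos: [636.9, 119.0, 7.5]
ee_rot: [-0.001, 0.55, 0.835, -0.001]
contact_force: [0.5, 0.4, -0.5]
width: 0.894
gripper_force: 0.0
```

Emit:
send_rows:
  targets:
    - [0,0,0,0,0,-20,76]
    - [0,0,0,0,0,-35,76]
    - [0,0,0,0,0,-35,76]
    - [0,0,0,0,0,0,76]
    - [0,0,0,0,0,0,76]

```text
clock: 31.0
ee_pos: [638.6, 119.2, 100.6]
ee_rot: [0.002, 0.55, 0.835, 0.001]
contact_force: [-0.2, 0.0, -0.7]
width: 0.887
gripper_force: 0.0
```

Run:
```python
from h import *
pl(452.3,-90,100,-2)
c=cams.capture("wrist"); save(c,"w8.png")
for n,z in [("mirror",19.5),("mirror_rest",None)]:
  for s in cams.silhouettes("wrist",n)[:1]:
    p=wcloud(c,s["pixels"]); print(n,s["conf"],s["pixel"]); rep(p,n)
```

```text
t 31.0 at [638.6 119.2 100.6] yaw 23.2 tilt 0.23 j [ 0.1   0.36  1.31  0.    1.47 -0.31] turn z rad 0.44 shift before turn [-1.189e+02 -2.536e+02 -2.000e-01] after [-2.156e+02 -1.789e+02 -2.000e-01] w 0.887 F [-0.2  0.  -0.7] gf 0.0
mirror 0.68 [315.4, 243.7]
mirror 6558 pca 105.5 mean [637.5 120.   18.8] rect [637.  117.6] [61.8 60. ] 45.3 z [16. 19. 21.]
mirror_rest 0.84 [312.3, 197.7]
mirror_rest 9683 pca -151.6 mean [632.9 128.1   7.6] rect [636.3 121.1] [98.6 98.8] 23.4 z [ 5.  8. 10.]
```

View pics/w8.png

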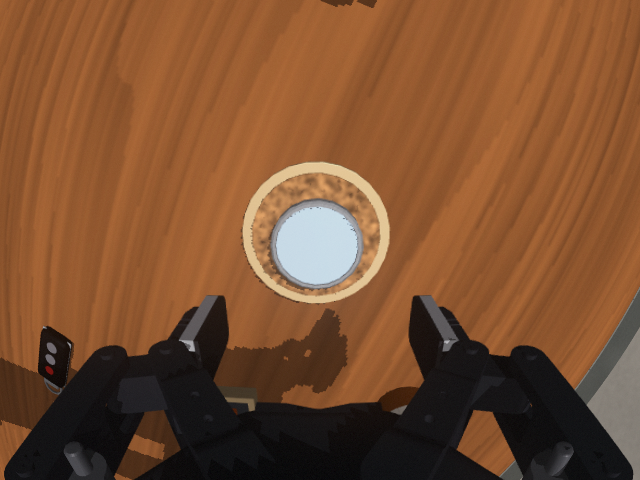

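The mirror lies glass up on the rest (316,244), but it looks a few mm low relative to the ring (316,232). Part of that is parallax, so I measure it.

```bash
cat >> h.py <<'E'
def circ(h):
    A=np.c_[2*h,np.ones(len(h))]; s=np.linalg.lstsq(A,(h**2).sum(1),rcond=None)[0]; return s[:2].round(1),np.sqrt(s[2]+s[:2]@s[:2]).round(1)
E
python3 - <<'E'
from h import *
for cam in ["wrist","top"]:
  c=cams.capture(cam)
  for n,z in [("mirror",19.5),("mirror_rest",6)]:
    for s in cams.silhouettes(cam,n)[:1]:
      m=s["pixels"]
      if cam=="wrist": q=wcloud(c,m,z); w=wcloud(c,m)
      else:
        v,u=np.nonzero(m); d=np.stack([(u-c["cx"])/c["fx"],(v-c["cy"])/c["fy"],np.ones(len(u))],1)@R(c["rotation"]).T; e=np.array(c["eye"]); q=e+d*((z-e[2])/d[:,2])[:,None]; w=cloud(c,m)
      h=cv2.convexHull(q[:,:2].astype(np.float32))[:,0]
      print(cam,n,s["conf"],len(q),"plane circ",circ(h),"depth mean",w.mean(0).round(1))
      if n=="mirror":
        t=w[w[:,2]>14]; print("  depth circ",circ(cv2.convexHull(t[:,:2].astype(np.float32))[:,0]))
pl(452.3,-90,100,-2)
E
```

```text
wrist mirror 0.61 6767 plane circ (array([637.8, 119.6]), np.float64(30.0)) depth mean [637.5 120.2  18.8]
  depth circ (array([638.2, 118.7]), np.float64(29.8))
wrist mirror_rest 0.93 10190 plane circ (array([636.5, 121.2]), np.float64(50.0)) depth mean [633.  128.1   7.5]
top mirror_rest 0.91 396 plane circ (array([635.7, 122.2]), np.float64(48.8)) depth mean [616.7 126.2  11.5]
t 31.4 at [637.2 119.   97.6] yaw 23.2 tilt 0.08 j [ 0.1   0.36  1.31  0.    1.47 -0.31] turn z rad 0.44 shift before turn [-119.3 -252.3   -2.2] after [-215.4 -177.5   -2.2] w 0.891 F [0.6 0.  0.2] gf 0.0
```

It's only 2 mm off centre, with fitted radii of 30.0 and 50.0, which is good. On to the key.

Emit:
send_rows:
  targets:
    - [0,0,0.147,0,0,0,76]
    - [0,0,0.147,0,0,0,76]
    - [0,0,0.147,0,0,0,76]
    - [0,0,0,-20,-16,0,76]
    - [0,0,0,-31,-26,0,76]

```text
clock: 31.95
ee_pos: [594.2, 70.3, 98.0]
ee_rot: [0.0, 0.719, 0.695, 0.0]
contact_force: [-0.0, 0.3, 0.3]
width: 0.886
gripper_force: 0.0
```

Emit:
send_rows:
  targets:
    - [0,0,0,-31,-26,0,70]
    - [0,0,0,-31,-26,0,70]
    - [0,0,0,-31,-26,0,70]
    - [0,0,0,-31,-26,0,70]
    - [0,0,0,-26,-21,0,70]

```text
clock: 32.45
ee_pos: [461.9, -76.9, 98.3]
ee_rot: [0.0, 0.72, 0.694, -0.0]
contact_force: [0.0, -1.0, -0.0]
width: 0.815
gripper_force: 0.0
```

Emit:
send_rows:
  targets:
    - [0,0,0,-14,-11,0,70]
    - [0,0,0,0,0,0,70]
    - [0,0,0,0,0,0,70]
    - [0,0,0,0,0,0,70]
    - [0,0,0,0,0,0,70]

```text
clock: 32.95
ee_pos: [452.5, -88.7, 98.4]
ee_rot: [-0.0, 0.719, 0.695, 0.0]
contact_force: [0.9, 0.8, 1.1]
width: 0.821
gripper_force: 0.0
```

Run:
```python
from h import *
c=cams.capture("wrist"); save(c,"w9.png")
for s in cams.silhouettes("wrist","car_key")[:1]:
    p=wcloud(c,s["pixels"]); print(s["conf"],s["pixel"]); rep(p,"key"); rep(p[p[:,2]>9.5],"body")
pl(452.3,-90,0,-2)
```

```text
0.84 [317.2, 244.4]
key 5379 pca 85.0 mean [451.7 -91.6  13.1] rect [ 450.5 -103.2] [91.9 35.3] 84.9 z [ 4. 14. 16.]
body 4809 pca 84.9 mean [452.1 -88.2  13.9] rect [451.7 -93.8] [72.9 34.1] 84.9 z [10. 14. 16.]
t 33.0 at [452.4 -88.8  98.3] yaw -2.0 tilt 0.02 j [-0.32 -0.04  1.77  0.    1.41 -0.28] turn z rad 0.0 shift before turn [-1.3 -0.  98.3] after [-1.3 -0.  98.3] w 0.822 F [-0.   0.7  0.2] gf 0.0
```

View pics/w9.png

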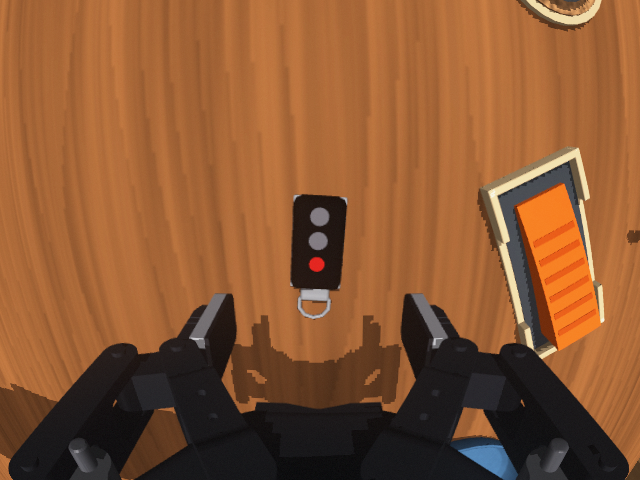

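The key's heading is 85° and its 92 mm length matches. I take a small turn and descend.

Emit:
send_rows:
  targets:
    - [0,0,0.052,-1,-0.6,25,70]
    - [0,0,0,0,0,35,70]
    - [0,0,0,0,0,25,70]
    - [0,0,0,0,0,8,70]
    - [0,0,0,0,0,0,70]

```text
clock: 33.55
ee_pos: [450.5, -89.7, 4.2]
ee_rot: [-0.001, 0.737, 0.676, -0.001]
contact_force: [0.4, -0.8, 0.8]
width: 0.821
gripper_force: 0.0
```

Emit:
send_rows:
  targets:
    - [0,0,0,0,0,3,70]
    - [0,0,0,0,0,2,70]
    - [0,0,0,0,0,0,60]
    - [0,0,0,0,0,0,60]
    - [0,0,0,0,0,0,60]

```text
clock: 34.05
ee_pos: [451.7, -90.5, 0.9]
ee_rot: [0.0, 0.738, 0.675, 0.0]
contact_force: [-1.0, -0.6, -0.2]
width: 0.707
gripper_force: 0.0
```

Emit:
send_rows:
  targets:
    - [0,0,0,0,0,0.7,45]
    - [0,0,0,0,0,0,35]
    - [0,0,0,0,0,0,20]
    - [0,0,0,0,0,0,15]
    - [0,0,0,0,0,0,15]

```text
clock: 34.55
ee_pos: [451.6, -90.4, 0.1]
ee_rot: [0.0, 0.738, 0.675, 0.0]
contact_force: [-0.4, 0.7, 2.4]
width: 0.379
gripper_force: 61.3
```

Emit:
send_rows:
  targets:
    - [0,0,0,0,0,0,15]
    - [0,0,0,0,0,0,15]
    - [0,0,0,0,0,0,15]
    - [0,0,0,0,0,0,15]
    - [0,0,0,0,0,-3,15]

```text
clock: 35.05
ee_pos: [450.6, -90.1, 1.9]
ee_rot: [-0.001, 0.738, 0.675, -0.0]
contact_force: [-0.1, -0.6, -1.4]
width: 0.378
gripper_force: 60.9
```

Emit:
send_rows:
  targets:
    - [0,0,0,0,0,-15,15]
    - [0,0,0,0,0,-35,15]
    - [0,0,0,0,0,-35,15]
    - [0,0,0,0,0,0,15]
    - [0,0,0,0,0,0,15]

```text
clock: 35.55
ee_pos: [451.3, -90.4, 87.8]
ee_rot: [0.0, 0.738, 0.675, 0.0]
contact_force: [-0.1, 0.8, -1.0]
width: 0.38
gripper_force: 61.0
```

Run:
```python
from h import *
t=cams.capture("top")
for s in cams.silhouettes("top","blue_dish")[:1]:
    p=cloud(t,s["pixels"]); rep(p,"dish")
    m=s["pixels"]; v,u=np.nonzero(m); d=np.stack([(u-t["cx"])/t["fx"],(v-t["cy"])/t["fy"],np.ones(len(u))],1)@R(t["rotation"]).T; e=np.array(t["eye"]); q=e+d*((26-e[2])/d[:,2])[:,None]
    print(circ(cv2.convexHull(q[:,:2].astype(np.float32))[:,0]))
pl(591,-348,90)
```

```text
dish 2845 pca -171.3 mean [ 590.3 -364.9    7. ] rect [ 590.3 -358.7] [146.3 145.4] 1.1 z [-2.  5. 25.]
(array([ 588.9, -358.6]), np.float64(72.7))
t 35.6 at [449.9 -89.9  85.8] yaw -5.0 tilt 0.21 j [-0.32 -0.04  1.79  0.    1.39 -0.23] turn z rad -0.0 shift before turn [-244.7  163.2   -5. ] after [-244.7  163.2   -5. ] w 0.379 F [ 0.2 -0.4 -0.6] gf 61.0
```

Emit:
send_rows:
  targets:
    - [0,0,0,-20,13,-1,15]
    - [0,0,0,-36,24,-1,15]
    - [0,0,0,-36,24,-1,15]
    - [0,0,0,-36,24,-1,15]
    - [0,0,0,-36,24,-1,15]

```text
clock: 36.15
ee_pos: [544.8, -264.0, 89.8]
ee_rot: [-0.002, 0.738, 0.675, -0.001]
contact_force: [0.1, 0.9, -0.6]
width: 0.375
gripper_force: 60.9
```

Emit:
send_rows:
  targets:
    - [0,0,0,-36,24,0,15]
    - [0,0,0,-30,20,0,15]
    - [0,0,0,-15,10,0,15]
    - [0,0,0,0,0,0,15]
    - [0,0,0,0,0,0,15]

```text
clock: 36.65
ee_pos: [591.0, -347.7, 90.0]
ee_rot: [-0.003, 0.738, 0.675, -0.0]
contact_force: [-0.4, 0.2, -0.7]
width: 0.379
gripper_force: 60.9
```

Run:
```python
from h import *
c=cams.capture("wrist")
for n in ["car_key","blue_dish"]:
  for s in cams.silhouettes("wrist",n)[:1]:
    p=wcloud(c,s["pixels"]); print(n,s["conf"],s["pixel"]); rep(p,n)
    if n=="blue_dish": print(circ(cv2.convexHull(p[(p[:,2]>22)&(p[:,2]<30)][:,:2].astype(np.float32))[:,0]))
    else: rep(p[p[:,2]>75],"key up")
pl(591,-347,6,-5)
```

```text
car_key 0.92 [319.2, 309.2]
car_key 12569 pca 84.2 mean [ 591.2 -345.8  102.4] rect [ 586.8 -401.4] [174.1  58.5] 85.8 z [ 93. 104. 106.]
key up 12474 pca 84.9 mean [ 591.3 -345.   103.2] rect [ 590.  -359.9] [90.7 35. ] 85.0 z [ 94. 104. 106.]
blue_dish 0.84 [311.8, 227.4]
blue_dish 25852 pca 176.8 mean [ 589.2 -337.2   11.6] rect [ 586.2 -356.4] [142.9 166. ] 87.9 z [ 4.  7. 27.]
(array([ 588. , -359.4]), np.float64(74.3))
t 36.8 at [ 591.6 -347.2   92. ] yaw -5.0 tilt 0.11 j [-0.61  0.45  1.2   0.    1.49 -0.53] turn z rad 0.0 shift before turn [ 0.1 -0.4 86. ] after [ 0.1 -0.4 86. ] w 0.381 F [ 0.3  0.1 -0.2] gf 60.9
```

Emit:
send_rows:
  targets:
    - [0,0,0,0,-1.5,20,15]
    - [0,0,0,0,0,30,15]
    - [0,0,0,0,0,22,15]
    - [0,0,0,0,0,6,15]
    - [0,0,0,0,0,0,15]

```text
clock: 37.3
ee_pos: [589.8, -347.3, 13.6]
ee_rot: [-0.001, 0.737, 0.676, -0.0]
contact_force: [-0.3, -0.4, -0.5]
width: 0.381
gripper_force: 60.9
```

Emit:
send_rows:
  targets:
    - [0,0,0,0,0,0,15]
    - [0,0,0,0,0,0,15]
    - [0,0,0,0,0,0,15]
    - [0,0,0,0,0,2,15]
    - [0,0,0,0,0,1,15]

```text
clock: 37.8
ee_pos: [590.7, -348.7, 11.9]
ee_rot: [0.0, 0.738, 0.675, 0.0]
contact_force: [0.1, -0.3, -0.4]
width: 0.378
gripper_force: 60.9
```

Emit:
send_rows:
  targets:
    - [0,0,0,0,0,0,15]
    - [0,0,0,0,0,1,15]
    - [0,0,0,0,0,0,15]
    - [0,0,0,0,0,0,15]
    - [0,0,0,0,0,0,15]

```text
clock: 38.3
ee_pos: [590.7, -348.6, 10.7]
ee_rot: [-0.0, 0.738, 0.675, 0.0]
contact_force: [0.5, -0.3, -0.5]
width: 0.383
gripper_force: 60.9
```

Emit:
send_rows:
  targets:
    - [0,0,0,0,0,2,15]
    - [0,0,0,0,0,1.5,15]
    - [0,0,0,0,0,1,15]
    - [0,0,0,0,0,0,15]
    - [0,0,0,0,0,0,15]

```text
clock: 38.8
ee_pos: [590.6, -348.6, 6.1]
ee_rot: [-0.0, 0.738, 0.675, 0.0]
contact_force: [-0.2, -0.6, -0.1]
width: 0.378
gripper_force: 60.9
```

Emit:
send_rows:
  targets:
    - [0,0,0,0,0,0.5,15]
    - [0,0,0,0,0,0.5,15]
    - [0,0,0,0,0,0,15]
    - [0,0,0,0,0,0,15]
    - [0,0,0,0,0,0,15]

```text
clock: 39.3
ee_pos: [590.6, -348.6, 5.2]
ee_rot: [-0.0, 0.738, 0.675, 0.0]
contact_force: [-0.1, -0.0, -1.0]
width: 0.381
gripper_force: 61.0
```

Emit:
send_rows:
  targets:
    - [0,0,0,0,0,0.5,15]
    - [0,0,0,0,0,0.3,15]
    - [0,0,0,0,0,0,15]
    - [0,0,0,0,0,0,15]
    - [0,0,0,0,0,0,15]

```text
clock: 39.8
ee_pos: [590.7, -348.6, 5.1]
ee_rot: [0.0, 0.738, 0.675, 0.0]
contact_force: [-3.1, 1.1, 5.8]
width: 0.381
gripper_force: 61.6
```

Contact at the floor height. I release and rise well clear.

Emit:
send_rows:
  targets:
    - [0,0,0,0,0,0,38]
    - [0,0,0,0,0,0,45]
    - [0,0,0,0,0,0,48]
    - [0,0,0,0,0,0,48]
    - [0,0,0,0,0,-5,48]

```text
clock: 40.3
ee_pos: [590.0, -348.2, 8.2]
ee_rot: [-0.001, 0.738, 0.675, -0.0]
contact_force: [-0.5, 0.4, -0.2]
width: 0.561
gripper_force: 0.0
```

Emit:
send_rows:
  targets:
    - [0,0,0,0,0,-20,48]
    - [0,0,0,0,0,-40,48]
    - [0,0,0,0,0,-45,48]
    - [0,0,0,0,0,-45,48]
    - [0,0,0,0,0,-30,48]

```text
clock: 40.8
ee_pos: [591.6, -349.2, 194.7]
ee_rot: [0.003, 0.738, 0.675, 0.001]
contact_force: [-0.3, -0.2, 0.8]
width: 0.57
gripper_force: 0.0
```

Emit:
send_rows:
  targets:
    - [0,0,0,0,-20,0,48]
    - [0,0,0,0,-45,0,48]
    - [0,0,0,0,-45,0,48]
    - [0,0,0,0,-40,0,48]
    - [0,0,0,0,-20,0,48]

```text
clock: 41.3
ee_pos: [418.7, -333.3, 190.1]
ee_rot: [0.0, 0.738, 0.675, -0.0]
contact_force: [0.8, 0.3, -0.2]
width: 0.561
gripper_force: 0.0
```

Run:
```python
from h import *
t=cams.capture("top")
a=t["img"][120:330,100:540]; cv2.imwrite("pics/end.png",cv2.resize(a,None,fx=1.8,fy=1.8,interpolation=cv2.INTER_CUBIC)[:,:,::-1])
for n in ["torch","doorstop","mirror","car_key","plant_pot","pump_bottle"]:
  for s in cams.silhouettes("top",n)[:1]:
    p=cloud(t,s["pixels"]); print(s["conf"],s["pixel"]); len(p)>9 and rep(p,n)
```

```text
0.78 [195.8, 211.0]
torch 871 pca 79.1 mean [592.6 367.8  38.2] rect [593.9 371.7] [153.1  40.4] 80.6 z [ 6. 40. 49.]
0.94 [394.6, 199.3]
doorstop 965 pca 112.9 mean [ 638.  -113.1   20.3] rect [ 639.9 -116.1] [ 48.4 128.5] 23.5 z [ 3. 21. 34.]
0.96 [295.4, 197.1]
mirror 473 pca -179.6 mean [637.7 118.3  16.5] rect [638.1 118.7] [58.3 56.3] 1.4 z [ 9. 17. 22.]
0.78 [487.3, 220.5]
car_key 403 pca 84.2 mean [ 591.2 -349.3   15.8] rect [ 591.8 -352.7] [76.1 34.6] 83.9 z [ 7. 16. 22.]
0.63 [126.9, 308.5]
plant_pot 1072 pca -138.8 mean [360.2 499.6  79.8] rect [364.4 513.6] [101.7  77.7] 57.1 z [  6.  72. 126.]
0.8 [351.0, 137.5]
pump_bottle 623 pca 64.5 mean [761.3   4.6  95. ] rect [767.7   5.6] [61.8 58.9] 71.4 z [  0. 102. 149.]
```

View pics/end.png

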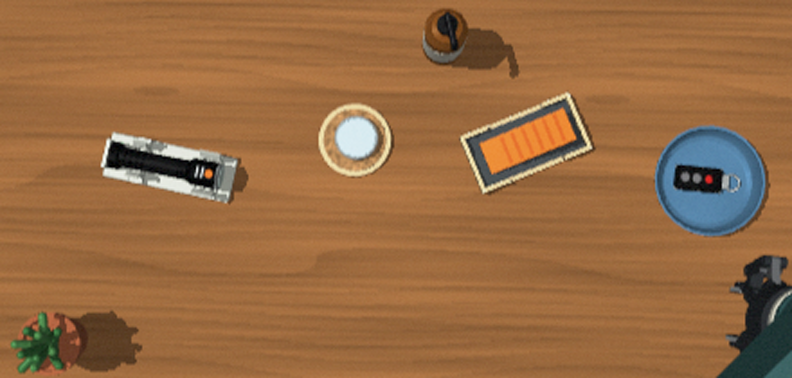

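The final top view shows everything home: torch at (165,160) with its head in the wide saddle, mirror at (357,137), doorstop at (530,140) and key in the dish at (705,180). The bystanders haven't moved and the arm is clear.

```bash
python3 -c "
from rig import order
print(order.close_job())"
```

```text
the job is handed in; nothing more can be done
None
```

All four things are in their homes and the job is handed in at about 41 s; the mirror sits roughly 2 mm off the centre of its rest, and the plant pot and pump bottle are where they stood.

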